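Hold a seed case's lid at its balance point

TASK

The lid of the seed case is to get its new stay, and a colleague will screw it on while you hold the lid. Slide the front board straight up out of its grooves by its hand grip, lower it on edge into the empty galvanised trough and let go of it there; then take the lid by its bar handle, swing it up without letting it fly or drop, and finish holding the handle with the lid at its balance point, where its weight would carry it neither forward nor back. Leave everything else on the bench and in the case where it is.

Things in the scene. Friction and masses are not known exactly. Their poses are not given: they have to be found in the camera images.
- case: timber seed-raising case, fixed to the bench: a box 262 mm deep (x), 340 wide (y), 100 tall, glazed lid on top; origin on the bench under its middle; +x to its back (hinge side, at x = 125 mm), -x to its front, which faces roughly the robot's right. The front board stands at x = -118 in vertical grooves that end 100 mm above the bench; 2 mm play
- board_mid (a point): centre (half-way up) of the loose front board that closes the case: plywood, 280 g, 10 mm thick (x), 304 wide (y), 178 tall with its hand grip, so 89 mm above the bottom edge, which stands on a sill 12 mm above the bench; axes as the case's. The hand grip is the top middle: 90 wide (y), 10 thick, from 39 to 89 mm above this point. Clear of the grooves after rising 90 mm
- board: the same front board; origin at the middle of its bottom edge, axes as above. A cleat across its rear (+x) face, 18 mm deep, 220 wide, 114 to 128 mm above the bottom edge, laps over the lid's front rail (4 mm above it), so the board must come out before the lid is raised
- trough: empty galvanised trough, fixed to the bench, in front of the case and nearly parallel to it: outside 88 mm (x) by 360 (y) by 105 tall, walls and floor 4 mm, inside 80 by 352; origin on the bench under its middle, z up
- lid (a joint): lid angle, rad: 0 shut, growing as the front edge rises and swings over to the back; stop at 2.0. Lid 340 mm wide, 233 from hinge to front edge, 22 thick, 0.7 kg, almost frictionless hinge, no stay: below the balance point it falls shut, above it over backwards. It balances at 1.46 (84 degrees: leaning 6 degrees to the front), its centre of mass then above the hinge
- lid_hinge (a point): point on the hinge axis, middle of the case's rear top edge, 100 mm above the bench; the axis is level, along the case's y; the lid's underside starts at this height. Axes as the case's
- lid_handle (a point): steel bar handle on the lid's top: round bar 12 mm thick, 116 long, parallel to the hinge, on two posts 100 mm apart; origin at the bar's middle, 158 mm from the hinge towards the lid's front edge, 60 above the lid's underside, 38 above its top face; turns with the lid: z out of the top face, y along the bar

How it is judged (in metres and radians):
On the way, in this order (a step that is already met when the one before it is completed fails the run):
1. the front board is lifted clear above its grooves in the grip, the lid still shut (z of board_mid in the frame of case above 0.187 m and contact force between the fingers and board above 1 N and value of joint lid below 0.08 rad), for 0.1 s.
2. the board, still in the grip, is lowered into the trough to within 40 mm of its floor, the lid still shut (x of board_mid in the frame of trough between -0.05 and 0.05 m and y of board_mid in the frame of trough between -0.045 and 0.045 m and z of board_mid in the frame of trough below 0.133 m and contact force between the fingers and board above 1 N and value of joint lid below 0.08 rad), for 0.05 s.
3. the board stands on edge in the trough, let go and at rest, the lid still shut (x of board_mid in the frame of trough between -0.05 and 0.05 m and y of board_mid in the frame of trough between -0.045 and 0.045 m and z of board_mid in the frame of trough below 0.105 m and angle between board_mid's own z axis and vertical below 0.65 rad and contact force between the fingers and board below 0.05 N and linear speed of board below 0.03 m/s and value of joint lid below 0.08 rad), for 0.2 s.
At the end, for the whole second after the job is handed in: the lid is still, within 0.09 rad of its balance point (1.37 to 1.55), its handle in the fingers (gripped over 2 N, within 45 mm of the middle); the board stands in the trough on its floor, centred to 50 mm across and 45 along, leaning under 0.65 rad, let go, at rest, clear of the case (value of joint lid between 1.37 and 1.55 rad and velocity of joint lid between -0.1 and 0.1 rad/s and contact force between the fingers and case above 2 N and distance between the grasp point and lid_handle below 0.045 m and contact force between each of case, the fingers and board below 0.05 N and x of board_mid in the frame of trough between -0.05 and 0.05 m and y of board_mid in the frame of trough between -0.045 and 0.045 m and z of board_mid in the frame of trough below 0.105 m and angle between board_mid's own z axis and vertical below 0.65 rad and linear speed of board below 0.03 m/s); the arm keeps its last pose, push and grip.
It fails at once if the lid goes over backwards (more than 0.35 rad past balance) (value of joint lid above 1.8 rad).
It fails at once if the lid is dropped or flung (faster than 2 rad/s) (velocity of joint lid above 2 rad/s or velocity of joint lid below -2 rad/s).
It fails at once if something else on the bench or in the case is moved more than 30 mm (distance of any of pot0, pot1, secateurs, pot_stack, wire_spool, lid_stay, screwdriver, straw_ring from where it was at the start of the episode above 0.03 m).
It also fails if it takes over 54 s, if anything falls off the work surface, if the arm or the gripper's body presses on something with over 40 N, if the wrist force passes 120 N, or if a joint passes its speed limit or range.

ROBOT

A 6-joint arm with a two-finger parallel gripper is mounted at the origin on the work surface. World frame = base frame: x ahead of the robot, y to its left, z up, the work surface at z = 0. Lengths are in mm, angles in rad, forces in N, time in s.
With the tool pointing down it reaches from about 350 to 775 mm from the base axis. Payload 7.3 kg.
Tool frame: the origin (TCP) lies between the finger pads; the fingertips stand 17 mm ahead of it and the grasp point (between the pads) lies 2 mm behind it; z points along the fingers, y is the direction in which the jaws open and shut (so a half turn about z gives the same grasp; the last joint's range is limited). The gripper opens to 92 mm and grips with 3 to 60 N. Pads are 19 mm wide; open, the fingers measure 130 mm over their backs; the gripper's body (75 mm by 190 mm) begins 47 mm behind the grasp point.
Start: joints at [1.193, 0.342, 1.524, -0, 1.275, -0.146], TCP at [120.591, 510.98, 243.741] pointing down, gripper open.
Joint ranges: [-2.53, 2.53], [-0.77, 2.02], [0.04, 2.7], [-1, 4.14], [0.28, 2.66], [-3.11, 3.11]. Speed limits (rad/s): [2.57, 2.57, 3.14, 3.14, 3.14, 3.14].

INTERFACE

Orientations are given as [roll, pitch, yaw] about the fixed x, y, z axes, in that order (R = Rz(yaw) Ry(pitch) Rx(roll)).
In Python, from plant import get_obs, capture, get_calibration, close_job gives the robot as it stands.
- The arm moves only by the tool carry_out, never from a script. Its argument "moves" is one flat list of numbers, 7 for each row, row after row: the shift along the tool's x, y, z normalised to -1 to 1, where 1 is 40 cm, then the turn, a rotation vector about the tool's x, y, z normalised to -1 to 1, where 1 is 30 degrees, then the opening, from 0 (shut) to 1 (fully open). A call has exactly 8 rows; each row is the pose to reach, as a shift and turn from the pose measured when the call began, along the tool's axes at that moment; what a row does not reach only later rows make up. A row lasts 1/10 s, in which the tool goes at most 50 mm and 8.59 degrees, less where a joint would pass 70% of its speed; a pose out of reach is approached as far as the arm can. A call with a number of a shift or a turn outside -1 to 1 is refused whole. A call with a gripper value outside its range is refused whole. The fingers move at their own pace and stop on an object; the grip force is fixed at half the most. Time passes only in rows, so rows that repeat a pose let the fingers close, or fill a call up. It gives the time, the measured TCP pose, the force and the opening at its end, in the units of the state.
- get_obs(): the state, without advancing time (a new reading comes with each control period).
- capture(name): name is "side" or "top" or "wrist"; returns the picture (384x512x3 uint8, red, green, blue); there is no depth.
- get_calibration(name): a dict with "vfov" (degrees; the focal length in pixels is half the picture's height over the tangent of half this angle, whatever the lens; pixels are square), "cx", "cy" (the principal point, pixels), "cam_to_world" (4x4, takes a point from camera to world coordinates). Camera axes: x right, y up, looking along -z (the intrinsics and any distortion apply to the point x, -y, -z); pixel columns grow to the right and rows downward; lengths in mm; the calibration is good to about 2 mm. A picture is of the moment at which its call begins: read the wrist's pose just before it. get_calibration takes no time and is no camera call; for the wrist camera it gives the pose at the moment of the call.
- close_job(): hands the job in, once; it reports no verdict.
The state is a dict: "time": time; "joint_positions": joint angles; "dq": joint speeds; "tau": joint torques, N m; "tool_pos": TCP position; "tcp_rot": TCP orientation; "contact_force": force on the tool from outside, world axes, zero at the start; "moment": the same for the moment, N m; "grip_width": finger opening in mm.
Only numpy, scipy, OpenCV 4.12 (cv2) and the standard library are available. Lean on these libraries where they do the work, as an engineer would, in place of code of your own. Each camera call takes 0.05 s, during which the arm holds its last target.

## Working session

There is one attempt and no reset: what is moved stays moved. The work goes in short steps, Python scripts to look and compute and a tool call to move; the robot and the scene stay as the last step left them, time stands still between calls to the robot, and variables do not carry over. Pictures are saved under pics/ and viewed, and the job is handed in when it is done.

Besides the shell and the picture viewer there is one more tool, called after "Emit:" by a JSON object that holds its "api" and its "payload", one argument or row to a line. carry_out: Moves the arm, as the interface text tells. Scaled input: -1 to 1 covers 40 cm each way for a shift and 30 degrees each way for a turn. Its arguments: {"type":"object","properties":{"moves":{"type":"array","items":{"type":"number"}}},"required":["moves"]}

```bash
ls -la; mkdir -p pics; python3 - <<'E'
from plant import *
import cv2
print(get_obs())
for n in ["side","top","wrist"]:
    c=get_calibration(n);print(n,c)
    cv2.imwrite(f"pics/{n}0.png",capture(n)[:,:,::-1])
E
```

```text
total 12
drwxr-xr-x  3 agent agent 4096 Dec  6 16:09 .
drwxr-xr-x 23 root  root  4096 Dec  6 16:09 ..
drwxr-xr-x  2 agent agent 4096 Dec  6 16:09 pics
{'time': 0.0, 'joint_positions': array([ 1.19297941e+00,  3.42734784e-01,  1.52501297e+00,  1.85126709e-05,
        1.27538888e+00, -1.46006470e-01]), 'dq': array([ 0.00061696, -0.00030828, -0.00034873, -0.00109276,  0.00102348,
       -0.00047631]), 'tau': array([-2.93070188e-04, -4.31248283e+01, -2.44217795e+01,  7.16986391e-02,
        5.60808205e-02, -1.54386389e-04]), 'tool_pos': array([120.44972862, 510.60984006, 243.04009358]), 'tcp_rot': array([-3.14006768e+00, -2.42144056e-04,  2.90977662e+00]), 'contact_force': array([-1.30488191,  0.1040007 , -0.86283005]), 'moment': array([-0.04172019,  0.03968027, -0.01827591]), 'grip_width': 91.7820552212609}
side {'vfov': 57.62687641437886, 'cx': 252.9694396468463, 'cy': 194.089943518865, 'cam_to_world': array([[ 8.06712156e-01,  3.61593152e-01, -4.67403348e-01,
         1.70050565e+02],
       [-5.90794818e-01,  5.11299835e-01, -6.24126559e-01,
        -5.42876177e+02],
       [ 1.33033
[... 340 characters left out ...]

       [-9.99677394e-01, -2.53481598e-02, -1.60586152e-03,
        -3.32374258e+01],
       [-3.73607539e-03,  8.42161584e-02,  9.96440505e-01,
         1.15628210e+03],
       [ 0.00000000e+00,  0.00000000e+00,  0.00000000e+00,
         1.00000000e+00]])}
wrist {'vfov': 63.61376151777397, 'cx': 255.14445796515616, 'cy': 191.1638610065073, 'cam_to_world': array([[ 2.30511692e-01, -9.42652751e-01, -2.41392110e-01,
         5.53959471e+01],
       [ 9.73069553e-01,  2.23288227e-01,  5.72539317e-02,
         5.25225945e+02],
       [-7.05598679e-05, -2.48089014e-01,  9.68737238e-01,
         3.84648375e+02],
       [ 0.00000000e+00,  0.00000000e+00,  0.00000000e+00,
         1.00000000e+00]])}
```

View pics/side0.png

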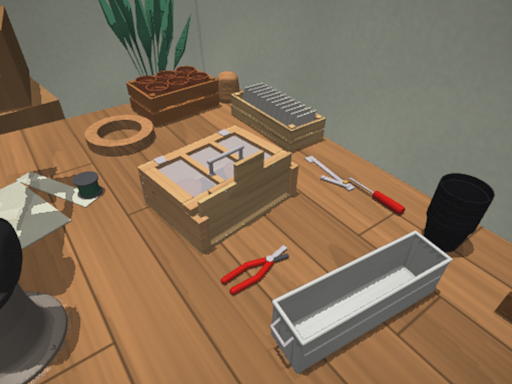

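View pics/top0.png

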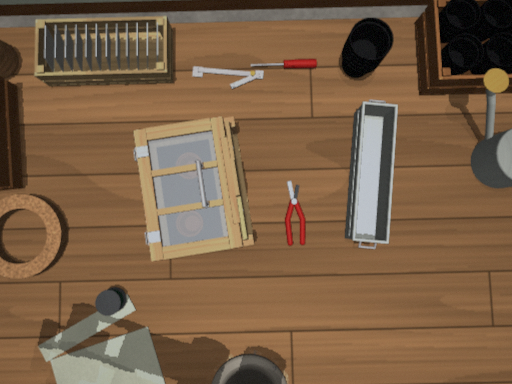

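View pics/wrist0.png

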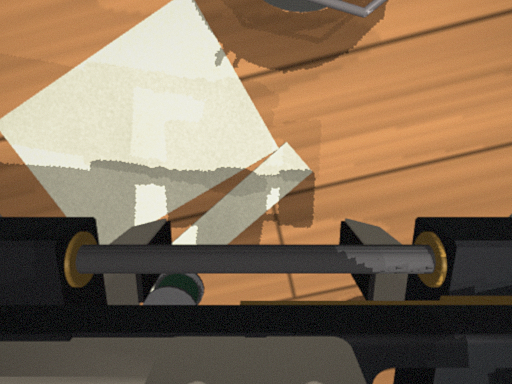

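```bash
python3 - <<'E'
import cv2
t=cv2.imread("pics/top0.png");s=cv2.imread("pics/side0.png")
def c(im,x,y,w,h,f,n):cv2.imwrite(f"pics/{n}.png",cv2.resize(im[y:y+h,x:x+w],None,fx=f,fy=f,interpolation=cv2.INTER_CUBIC))
c(t,120,105,150,160,3.75,"tc");c(t,330,90,90,165,3.6,"tt");c(s,130,115,180,130,4.4,"sc");c(s,260,225,200,145,4,"st")
E
```

```text
(no output)
```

View pics/tc.png

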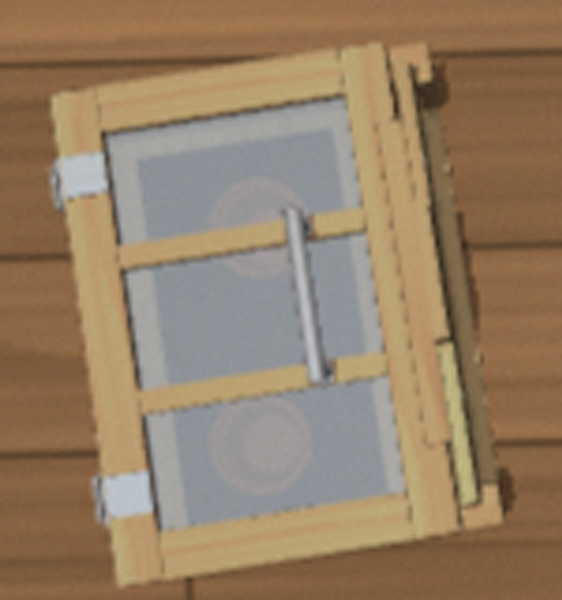

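View pics/tt.png

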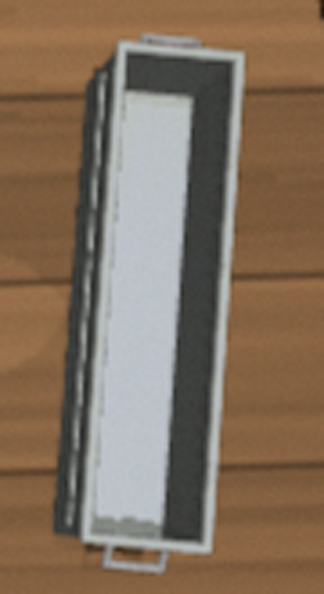

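View pics/sc.png

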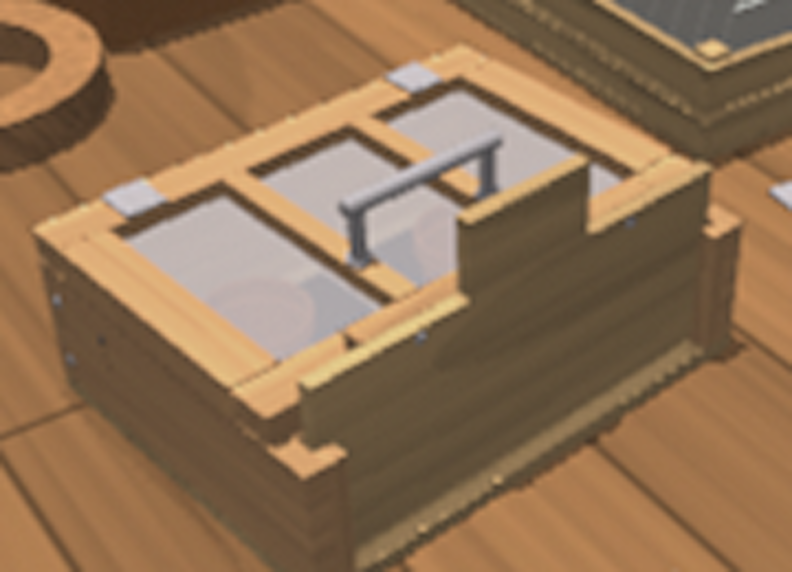

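View pics/st.png

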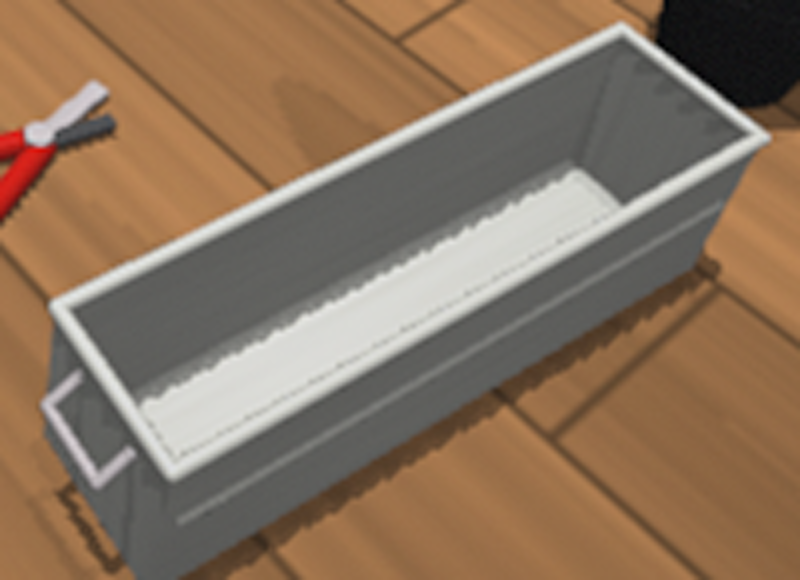

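```bash
cat > h.py <<'E'
import numpy as np, json
from plant import *
from scipy.optimize import least_squares
def proj(c,P):
    T=np.linalg.inv(c["cam_to_world"]);p=np.atleast_2d(P)@T[:3,:3].T+T[:3,3]
    f=192/np.tan(np.radians(c["vfov"])/2)
    return np.c_[c["cx"]+f*p[:,0]/-p[:,2], c["cy"]-f*p[:,1]/-p[:,2]]
def w(q,P):
    c,s=np.cos(q[2]),np.sin(q[2]);P=np.asarray(P,float)
    return np.c_[q[0]+c*P[:,0]-s*P[:,1],q[1]+s*P[:,0]+c*P[:,1],P[:,2]]
E
cat > fit.py <<'E'
from h import *
C={n:get_calibration(n) for n in("top","side")}
tc=lambda u,v:(120+u/3.75-.4,105+v/3.75-.4); sc=lambda u,v:(130+u/4.4-.4,115+v/4.4-.4)
tt=lambda u,v:(330+u/3.6-.4,90+v/3.6-.4); st=lambda u,v:(260+u/4-.4,225+v/4-.4)
case=[("top",(125,-170,122),tc(53,95)),("top",(125,170,122),tc(118,583)),("top",(-108,-170,122),tc(383,43)),("top",(-108,170,122),tc(460,530)),
("top",(-33,-58,160),tc(292,210)),("top",(-33,58,160),tc(321,378)),
("side",(-123,45,190),sc(460,222)),("side",(-123,-45,190),sc(588,160)),("side",(-123,152,140),sc(300,388)),("side",(-123,-152,140),sc(710,170)),
("side",(125,170,122),sc(38,232)),("side",(125,-170,122),sc(462,47)),("side",(-33,58,160),sc(347,208)),("side",(-33,-58,160),sc(497,142))]
tr=[("top",(44,-180,105),tt(120,42)),("top",(-44,-180,105),tt(244,52)),("top",(44,180,105),tt(80,545)),("top",(-44,180,105),tt(212,552)),
("side",(44,-180,105),st(622,25)),("side",(-44,-180,105),st(770,137)),("side",(-44,180,105),st(173,478)),("side",(44,180,105),st(52,303))]
for nm,D,q0 in(("case",case,(480,150,1.5)),("trough",tr,(480,-200,1.5))):
  for sel in (("top",),("side",),("top","side")):
    d=[x for x in D if x[0] in sel]
    def r(q): return np.concatenate([(proj(C[n],w(q,[P]))[0]-uv) for n,P,uv in d])
    s=least_squares(r,q0,loss="soft_l1",x_scale=(10,10,.1)); print(nm,sel,s.x.round(3),np.degrees(s.x[2]).round(2));
  print(r(s.x).reshape(-1,2).round(1).tolist())
E
python3 fit.py
```

```text
case ('top',) [559.145 133.063   1.704] 97.65
case ('side',) [559.688 135.651   1.695] 97.09
case ('top', 'side') [558.979 133.797   1.702] 97.51
[[-0.9, -0.6], [-0.6, 0.9], [0.4, -0.7], [-0.0, 0.5], [0.1, -0.6], [-0.8, 1.0], [1.4, 0.9], [0.4, 0.7], [1.5, 0.8], [0.4, 0.0], [-2.1, -0.9], [0.3, -0.6], [-1.2, 1.0], [-0.1, -0.7]]
trough ('top',) [ 588.347 -344.122    1.452] 83.22
trough ('side',) [ 591.474 -342.739    1.449] 83.04
trough ('top', 'side') [ 590.31  -343.317    1.45 ] 83.05
[[0.2, 0.1], [-0.8, 0.4], [0.9, -2.6], [-1.4, -1.2], [-0.0, 1.1], [-1.4, 0.8], [-0.3, -0.4], [0.6, 1.2]]
```

```bash
cat >> h.py <<'E'
from scipy.spatial.transform import Rotation as R
import sys
Q={"case":(559.0,133.8,1.702),"trough":(590.3,-343.3,1.450)}
def pt(n,p): return w(Q[n],[p])[0]
def log(o):
    open("log.jsonl","a").write(json.dumps([list(map(float,o["joint_positions"])),list(map(float,o["tool_pos"])),list(map(float,o["tcp_rot"]))])+"\n")
def Rt(n,tilt=0,flip=0):
    "tool z down, tool y along frame x (or -x); tilt: rotates about frame y so the tool z goes to -x"
    a=Q[n][2]; X=np.array([np.cos(a),np.sin(a),0]);Y=np.array([-X[1],X[0],0]);Z=np.array([0,0,1.])
    y=-X if flip else X; z=-Z; x=np.cross(y,z)
    M=np.c_[x,y,z]
    return R.from_rotvec(Y*tilt)*R.from_matrix(M)
def go(p,Rw):
    o=get_obs();log(o);R0=R.from_euler("xyz",o["tcp_rot"])
    d=R0.inv().apply(np.asarray(p)-o["tool_pos"])/400
    r=np.degrees((R0.inv()*Rw).as_rotvec())/30
    print("t",o["time"],"pos",o["tool_pos"].round(1),"F",o["contact_force"].round(1),"g",round(o["grip_width"],1),"j",o["joint_positions"].round(2)); print("shift",d.round(4),"turn",r.round(4))
E
python3 - <<'E'
from h import *
p=pt("case",(-118,0,235));print(p)
go(p,Rt("case"))
E
```

```text
[574.43765266  16.81419368 235.        ]
t 0.15 pos [120.5 510.7 243.2] F [ 0.9  0.2 -0.8] g 91.8 j [ 1.19  0.34  1.52 -0.    1.28 -0.15]
shift [-1.3882 -0.941   0.0214] turn [-0.0021 -0.0007 -0.6933]
```

Emit:
{"api": "carry_out", "payload": {
  "moves": [-0.05, -0.035, 0, 0, 0, -0.1, 0.7, -0.15, -0.1, 0, 0, 0, -0.2, 0.7, -0.25, -0.17, 0, 0, 0, -0.35, 0.7, -0.35, -0.24, 0, 0, 0, -0.5, 0.7, -0.45, -0.305, 0, 0, 0, -0.65, 0.7, -0.55, -0.373, 0, 0, 0, -0.69, 0.7, -0.65, -0.44, 0, 0, 0, -0.69, 0.7, -0.7, -0.475, 0, 0, 0, -0.69, 0.7]
}}

```text
time: 0.95
tool_pos: [351.2, 258.9, 243.3]
tcp_rot: [-3.14, -0.0, -3.015]
contact_force: [-0.1, 0.8, 0.8]
grip_width: 64.3
```

```bash
python3 - <<'E'
from h import *
go(pt("case",(-118,0,235)),Rt("case"))
E
```

```text
t 0.95 pos [351.2 258.9 243.3] F [-0.1  0.8  0.8] g 64.3 j [ 0.46  0.18  1.75 -0.    1.21 -1.24]
shift [-0.4769 -0.6711  0.0219] turn [-0.0033 -0.0002 -0.008 ]
```

Emit:
{"api": "carry_out", "payload": {
  "moves": [-0.06, -0.08, 0, 0, 0, 0, 0.6, -0.12, -0.17, 0, 0, 0, 0, 0.6, -0.19, -0.27, 0, 0, 0, 0, 0.6, -0.26, -0.37, 0, 0, 0, 0, 0.6, -0.33, -0.47, 0, 0, 0, 0, 0.6, -0.41, -0.575, 0, 0, 0, 0, 0.6, -0.477, -0.671, 0.02, 0, 0, -0.008, 0.6, -0.477, -0.671, 0.022, 0, 0, -0.008, 0.6]
}}

```text
time: 1.75
tool_pos: [577.0, 12.1, 232.8]
tcp_rot: [-3.139, -0.001, -3.015]
contact_force: [-0.1, 1.2, -0.2]
grip_width: 55.1
```

```bash
python3 - <<'E'
from h import *
import cv2
go(pt("case",(-118,0,235)),Rt("case"))
c=get_calibration("wrist")
im=capture("wrist")[:,:,::-1].copy()
cv2.imwrite("pics/w1.png",cv2.resize(im,None,fx=1.5,fy=1.5))
s=capture("side")[:,:,::-1]; cv2.imwrite("pics/s1.png",cv2.resize(s[60:240,100:340],None,fx=3.3,fy=3.3))
print(proj(c,w(Q["case"],[(-123,45,190),(-123,-45,190),(-113,45,190),(-113,-45,190),(-33,-58,160),(-33,58,160)]))*1.5)
E
```

```text
t 1.75 pos [577.   12.1 232.8] F [-0.1  1.2 -0.2] g 55.1 j [-0.11  0.45  1.39 -0.    1.3  -1.81]
shift [ 0.0049  0.0124 -0.0056] turn [-0.0055 -0.0026 -0.0091]
[[383.90000287 220.08177879]
 [384.91214257 424.03800845]
 [409.20272876 219.94391367]
 [407.4776341  423.9457728 ]
 [560.59282538 414.78625813]
 [583.55325815 182.78515992]]
```

View pics/w1.png

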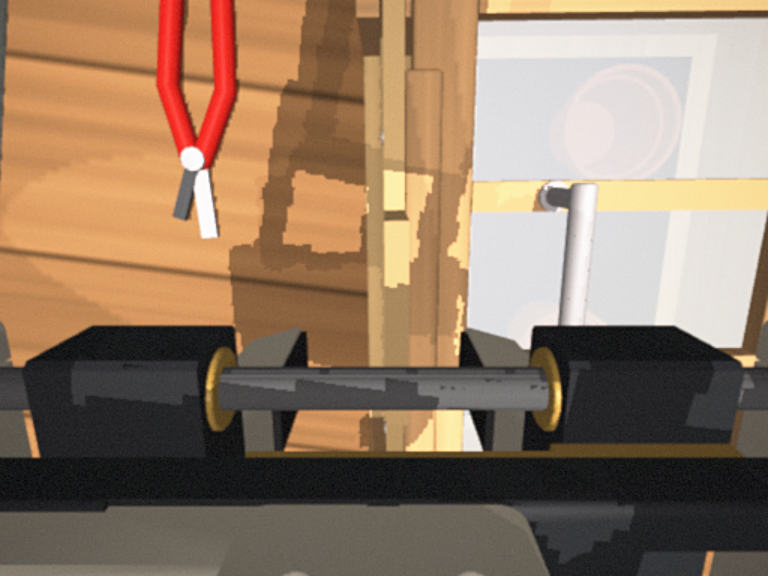

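View pics/s1.png

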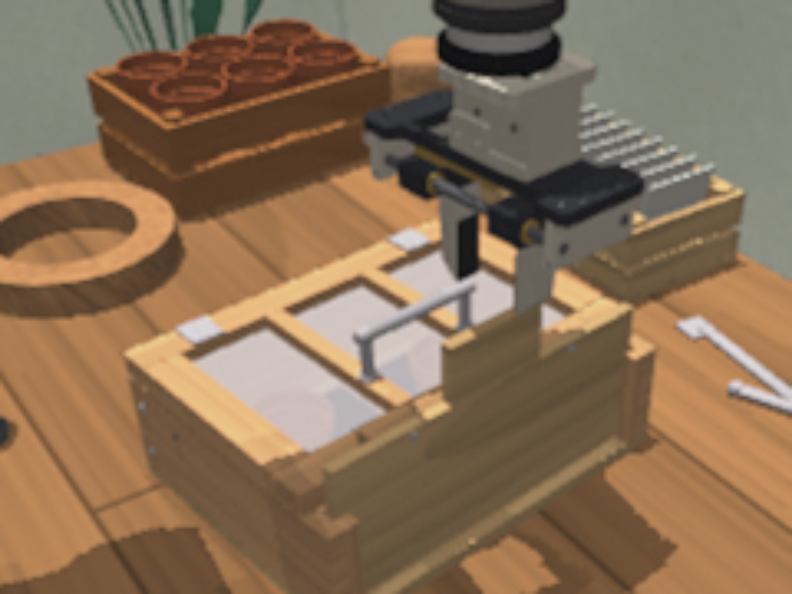

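Emit:
{"api": "carry_out", "payload": {
  "moves": [0.005, 0.0124, 0, -0.005, -0.003, -0.009, 0.6, 0.005, 0.0124, 0.04, -0.005, -0.003, -0.009, 0.6, 0.005, 0.0124, 0.08, -0.005, -0.003, -0.009, 0.6, 0.005, 0.0124, 0.115, -0.005, -0.003, -0.009, 0.6, 0.005, 0.0124, 0.14, -0.005, -0.003, -0.009, 0.6, 0.005, 0.0124, 0.155, -0.005, -0.003, -0.009, 0.6, 0.005, 0.0124, 0.16, -0.005, -0.003, -0.009, 0.6, 0.005, 0.0124, 0.16, -0.005, -0.003, -0.009, 0.6]
}}

```text
time: 2.65
tool_pos: [571.6, 20.8, 169.9]
tcp_rot: [3.14, -0.001, -3.007]
contact_force: [0.1, -0.6, -0.6]
grip_width: 55.3
```

```bash
python3 - <<'E'
from h import *
go(pt("case",(-118,0,168)),Rt("case"))
E
```

```text
t 2.65 pos [571.6  20.8 169.9] F [ 0.1 -0.6 -0.6] g 55.3 j [-0.1   0.49  1.5   0.    1.15 -1.8 ]
shift [-0.0057 -0.0108  0.0047] turn [ 0.0033 -0.0013  0.0057]
```

Emit:
{"api": "carry_out", "payload": {
  "moves": [-0.003, -0.005, 0.002, 0.003, -0.001, 0.006, 0.6, -0.0057, -0.0108, 0.004, 0.003, -0.001, 0.006, 0.5, -0.0057, -0.0108, 0.0047, 0.003, -0.001, 0.006, 0.4, -0.0057, -0.0108, 0.0047, 0.003, -0.001, 0.006, 0.3, -0.0057, -0.0108, 0.0047, 0.003, -0.001, 0.006, 0.2, -0.0057, -0.0108, 0.0047, 0.003, -0.001, 0.006, 0.1, -0.0057, -0.0108, 0.0047, 0.003, -0.001, 0.006, 0, -0.0057, -0.0108, 0.0047, 0.003, -0.001, 0.006, 0]
}}

```text
time: 3.45
tool_pos: [574.4, 16.9, 168.1]
tcp_rot: [3.141, -0.0, -3.01]
contact_force: [0.3, 0.7, 0.3]
grip_width: 9.5
```

```bash
python3 - <<'E'
from h import *
go(pt("case",(-118,0,168)),Rt("case"))
print(get_obs()["moment"])
E
```

```text
t 3.45 pos [574.4  16.9 168.1] F [0.3 0.7 0.3] g 9.5 j [-0.1   0.5   1.49  0.    1.15 -1.81]
shift [-0.     -0.0003  0.0001] turn [ 0.0007 -0.0003 -0.    ]
[0.13557068 0.00577384 0.05448344]
```

Emit:
{"api": "carry_out", "payload": {
  "moves": [0, 0, -0.01, 0, 0, 0, 0, 0, 0, -0.03, 0, 0, 0, 0, 0, 0, -0.06, 0, 0, 0, 0, 0, 0, -0.09, 0, 0, 0, 0, 0, 0, -0.12, 0, 0, 0, 0, 0, 0, -0.15, 0, 0, 0, 0, 0, 0, -0.17, 0, 0, 0, 0, 0, 0, -0.175, 0, 0, 0, 0]
}}

```text
time: 4.25
tool_pos: [574.9, 16.9, 239.5]
tcp_rot: [-3.141, 0.002, -3.01]
contact_force: [-0.1, -0.0, -4.8]
grip_width: 9.8
```

```bash
python3 - <<'E'
from h import *
go(pt("case",(-118,0,292)),Rt("case"))
print(get_obs()["moment"])
E
```

```text
t 4.25 pos [574.9  16.9 239.5] F [-0.1 -0.  -4.8] g 9.8 j [-0.1   0.44  1.39  0.    1.31 -1.81]
shift [ 0.0009 -0.     -0.1312] turn [-0.0004  0.0038  0.    ]
[-0.00275193 -0.02589305  0.03806275]
```

Emit:
{"api": "carry_out", "payload": {
  "moves": [0.001, 0, -0.02, 0, 0, 0, 0, 0.001, 0, -0.045, 0, 0, 0, 0, 0.001, 0, -0.07, 0, 0, 0, 0, 0.001, 0, -0.095, 0, 0, 0, 0, 0.001, 0, -0.115, 0, 0.002, 0, 0, 0.001, 0, -0.128, 0, 0.003, 0, 0, 0.001, 0, -0.131, 0, 0.003, 0, 0, 0.001, 0, -0.131, 0, 0.003, 0, 0]
}}

```text
time: 5.05
tool_pos: [574.3, 16.8, 291.8]
tcp_rot: [-3.141, 0.0, -3.01]
contact_force: [-0.2, 0.1, -3.0]
grip_width: 10.0
```

```bash
python3 - <<'E'
from h import *
import cv2
s=capture("side")[:,:,::-1]; cv2.imwrite("pics/s2.png",cv2.resize(s,None,fx=1.5,fy=1.5))
print(pt("trough",(20,0,292)))
go(pt("trough",(20,0,292)),Rt("trough"))
E
```

```text
[ 592.71005539 -323.44574018  292.        ]
t 5.1 pos [574.2  16.9 291.5] F [ 0.3  0.3 -4.5] g 9.9 j [-0.1   0.4   1.3  -0.    1.44 -1.81]
shift [ 0.0655 -0.8495 -0.0012] turn [-0.     -0.0005  0.4813]
```

View pics/s2.png

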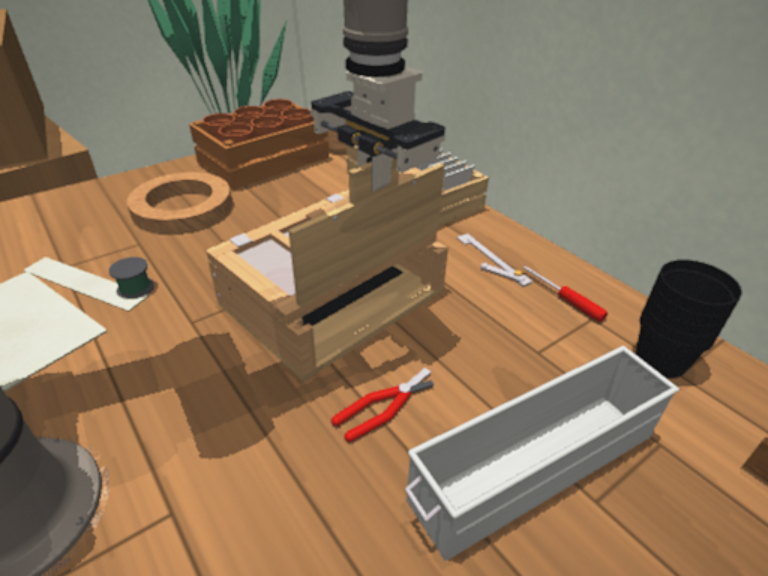

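```bash
python3 - <<'E'
from h import *
c=get_calibration("side")
def ray(n,u,v,z):
    c=get_calibration(n);f=192/np.tan(np.radians(c["vfov"])/2);d=c["cam_to_world"][:3,:3]@np.array([(u-c["cx"])/f,-(v-c["cy"])/f,-1]);o=c["cam_to_world"][:3,3];return o+d*(z-o[2])/d[2]
for z in(0,):print(ray("side",660/1.5,372/1.5,z),ray("top",355,70,0))
for z in (80,110,140):print(ray("side",695/1.5,278/1.5,z),ray("top",372,38,z))
E
```

```text
[ 895.09673551 -346.45441587    0.        ] [ 899.74914386 -330.90121541    0.        ]
[1063.21168213 -282.25591906   80.        ] [ 957.81728708 -360.76428703   80.        ]
[1014.96009899 -296.33550651  110.        ] [ 943.90036036 -351.63489072  110.        ]
[ 966.70851584 -310.41509397  140.        ] [ 929.98343364 -342.50549441  140.        ]
```

Emit:
{"api": "carry_out", "payload": {
  "moves": [0, -0.02, 0, 0, 0, 0.02, 0, 0.005, -0.07, 0, 0, 0, 0.06, 0, 0.012, -0.14, 0, 0, 0, 0.1, 0, 0.018, -0.21, 0, 0, 0, 0.15, 0, 0.024, -0.28, 0, 0, 0, 0.2, 0, 0.03, -0.35, 0, 0, 0, 0.25, 0, 0.036, -0.42, 0, 0, 0, 0.3, 0, 0.04, -0.48, 0, 0, 0, 0.35, 0]
}}

```text
time: 5.9
tool_pos: [583.1, -177.7, 291.0]
tcp_rot: [-3.141, -0.001, 3.087]
contact_force: [-0.7, 0.4, -4.1]
grip_width: 10.1
```

```bash
python3 - <<'E'
from h import *
go(pt("trough",(20,0,292)),Rt("trough"))
E
```

```text
t 5.9 pos [ 583.1 -177.7  291. ] F [-0.7  0.4 -4.1] g 10.1 j [-0.42  0.47  1.19 -0.    1.48 -1.94]
shift [-0.0438 -0.3625 -0.0025] turn [-0.0005 -0.0021  0.1267]
```

Emit:
{"api": "carry_out", "payload": {
  "moves": [-0.008, -0.07, 0, 0, 0, 0.03, 0, -0.016, -0.14, 0, 0, 0, 0.06, 0, -0.024, -0.21, 0, 0, 0, 0.09, 0, -0.033, -0.275, 0, 0, 0, 0.11, 0, -0.039, -0.32, 0, 0, 0, 0.12, 0, -0.043, -0.35, -0.002, 0, 0, 0.127, 0, -0.0438, -0.3625, -0.0025, 0, -0.002, 0.127, 0, -0.0438, -0.3625, -0.0025, 0, -0.002, 0.127, 0]
}}

```text
time: 6.7
tool_pos: [592.5, -323.8, 291.6]
tcp_rot: [3.141, -0.001, 3.02]
contact_force: [0.2, -0.5, -3.1]
grip_width: 9.4
```

```bash
python3 - <<'E'
from h import *
import cv2
s=capture("side")[:,:,::-1]; cv2.imwrite("pics/s3.png",cv2.resize(s,None,fx=1.5,fy=1.5))
s=capture("top")[:,:,::-1]; cv2.imwrite("pics/t3.png",cv2.resize(s[60:300,250:470],None,fx=2.4,fy=2.4))
go(pt("trough",(20,0,292)),Rt("trough"))
E
```

```text
t 6.8 pos [ 592.8 -322.7  292. ] F [ 0.3 -0.4 -2.6] g 9.8 j [-0.61  0.61  0.95  0.    1.58 -2.06]
shift [-0.0001 -0.002   0.0001] turn [ 0.0005 -0.0005  0.0009]
```

View pics/s3.png

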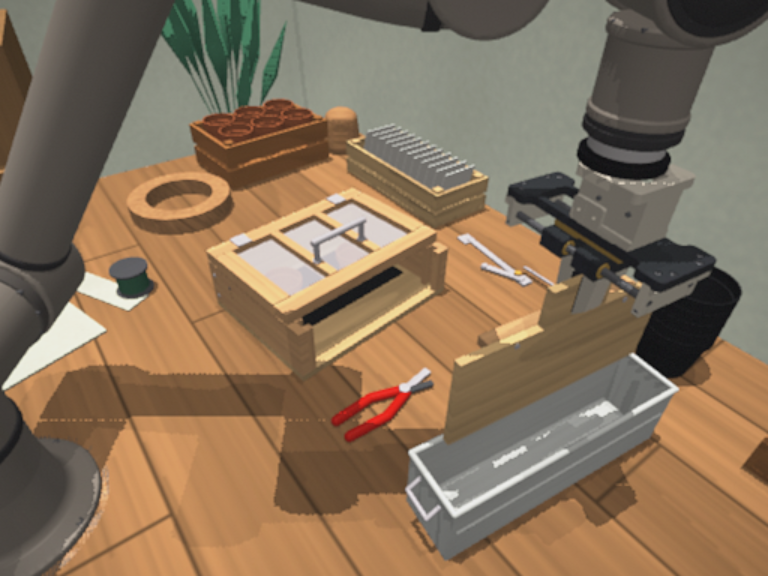

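View pics/t3.png

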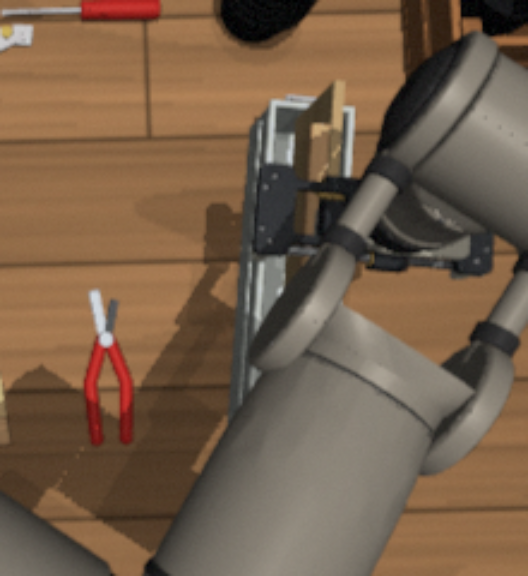

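```bash
python3 - <<'E'
from h import *
P=w(Q["trough"],[(15,152,136),(15,152,264),(15,-152,264),(15,-45,314),(25,-152,264),(15,-152,136)])
print((proj(get_calibration("side"),P)*1.5).round())
print(((proj(get_calibration("top"),P)-[250,60])*2.4).round())
E
python3 - <<'E'
import cv2
s=cv2.imread("pics/s3.png")
cv2.imwrite("pics/s3c.png",cv2.resize(s[260:560,390:700],None,fx=2.4,fy=1.9))
E
```

```text
[[446. 445.]
 [459. 366.]
 [666. 276.]
 [616. 267.]
 [659. 272.]
 [632. 352.]]
[[284. 405.]
 [322. 406.]
 [345.  80.]
 [356. 181.]
 [334.  79.]
 [304. 119.]]
```

View pics/s3c.png

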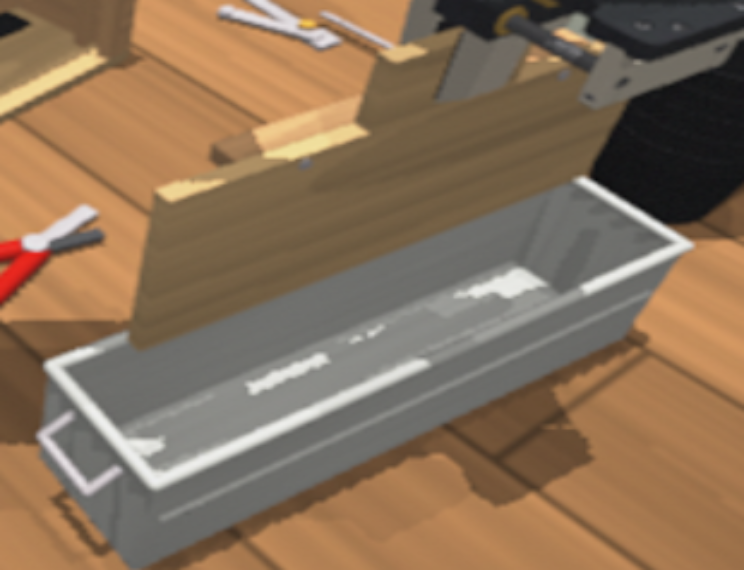

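Emit:
{"api": "carry_out", "payload": {
  "moves": [0, -0.002, 0.02, 0, 0, 0, 0, 0, -0.002, 0.05, 0, 0, 0, 0, 0, -0.002, 0.09, 0, 0, 0, 0, 0, -0.002, 0.13, 0, 0, 0, 0, 0, -0.002, 0.17, 0, 0, 0, 0, 0, -0.002, 0.21, 0, 0, 0, 0, 0, -0.002, 0.24, 0, 0, 0, 0, 0, -0.002, 0.25, 0, 0, 0, 0]
}}

```text
time: 7.6
tool_pos: [592.0, -322.5, 189.7]
tcp_rot: [3.14, -0.003, 3.022]
contact_force: [-0.3, -0.4, -3.2]
grip_width: 9.9
```

```bash
python3 - <<'E'
from h import *
go(pt("trough",(20,0,161)),Rt("trough"))
E
```

```text
t 7.6 pos [ 592.  -322.5  189.7] F [-0.3 -0.4 -3.2] g 9.9 j [-0.61  0.66  1.14  0.    1.35 -2.06]
shift [-0.0023 -0.0022  0.0718] turn [ 0.0038 -0.0065  0.0016]
```

Emit:
{"api": "carry_out", "payload": {
  "moves": [-0.002, -0.002, 0.015, 0.004, -0.006, 0, 0, -0.002, -0.002, 0.03, 0.004, -0.006, 0, 0, -0.002, -0.002, 0.045, 0.004, -0.006, 0, 0, -0.002, -0.002, 0.058, 0.004, -0.006, 0, 0, -0.002, -0.002, 0.066, 0.004, -0.006, 0, 0, -0.002, -0.002, 0.07, 0.004, -0.006, 0, 0, -0.002, -0.002, 0.072, 0.004, -0.006, 0, 0, -0.002, -0.002, 0.072, 0.004, -0.006, 0, 0]
}}

```text
time: 8.4
tool_pos: [592.6, -323.4, 161.0]
tcp_rot: [-3.141, -0.0, 3.022]
contact_force: [-0.3, -0.2, -3.4]
grip_width: 10.1
```

```bash
python3 - <<'E'
from h import *
go(pt("trough",(20,0,161)),Rt("trough"))
E
```

```text
t 8.4 pos [ 592.6 -323.4  161. ] F [-0.3 -0.2 -3.4] g 10.1 j [-0.61  0.68  1.18 -0.    1.28 -2.06]
shift [-0.0002  0.      0.    ] turn [-0.0005 -0.0002  0.0017]
```

Emit:
{"api": "carry_out", "payload": {
  "moves": [0, 0, 0.003, 0, 0, 0, 0, 0, 0, 0.005, 0, 0, 0, 0, 0, 0, 0.005, 0, 0, 0, 0, 0, 0, 0.005, 0, 0, 0, 0.1, 0, 0, 0.005, 0, 0, 0, 0.15, 0, 0, 0.005, 0, 0, 0, 0.25, 0, 0, 0.005, 0, 0, 0, 0.4, 0, 0, 0.005, 0, 0, 0, 0.7]
}}

```text
time: 9.2
tool_pos: [592.6, -323.4, 158.7]
tcp_rot: [-3.141, -0.0, 3.022]
contact_force: [-0.5, -0.6, 0.5]
grip_width: 33.2
```

```bash
python3 - <<'E'
from h import *
import cv2
s=capture("side")[:,:,::-1]; cv2.imwrite("pics/s4.png",cv2.resize(s[170:384,250:512],None,fx=2.8,fy=2.8))
go(pt("trough",(20,0,250)),Rt("trough"))
E
```

```text
t 9.25 pos [ 592.6 -323.4  158.8] F [-0.4  0.1 -0.7] g 37.2 j [-0.61  0.69  1.18 -0.    1.28 -2.06]
shift [-2.00e-04 -1.00e-04 -2.28e-01] turn [-0.0002 -0.0005  0.0017]
```

View pics/s4.png

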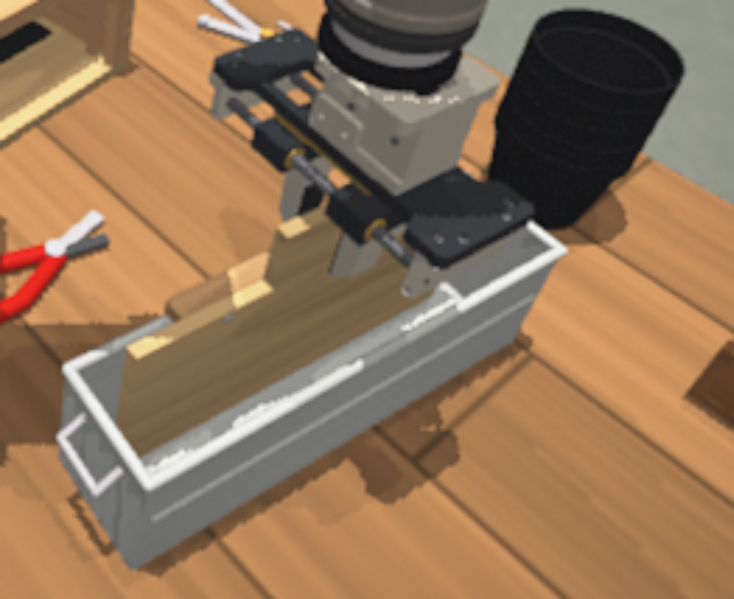

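Emit:
{"api": "carry_out", "payload": {
  "moves": [0, 0, 0, 0, 0, 0, 0.7, 0, 0, 0, 0, 0, 0, 0.7, 0, 0, 0, 0, 0, 0, 0.7, 0, 0, -0.03, 0, 0, 0, 0.7, 0, 0, -0.08, 0, 0, 0, 0.7, 0, 0, -0.15, 0, 0, 0, 0.7, 0, 0, -0.22, 0, 0, 0, 0.7, 0, 0, -0.26, 0, 0, 0, 0.7]
}}

```text
time: 10.05
tool_pos: [593.2, -323.8, 266.8]
tcp_rot: [-3.139, 0.004, 3.022]
contact_force: [0.1, 0.2, 1.1]
grip_width: 64.8
```

```bash
python3 - <<'E'
from h import *
import cv2
s=capture("side")[:,:,::-1]; cv2.imwrite("pics/s5.png",cv2.resize(s[170:384,250:512],None,fx=2.8,fy=2.8))
print(pt("case",(-33,0,240)))
go(pt("case",(-33,0,240)),Rt("case"))
E
```

```text
[563.31730964 101.08363044 240.        ]
t 10.1 pos [ 593.7 -324.2  269.1] F [-0.6  0.1  2.4] g 64.5 j [-0.61  0.62  1.   -0.    1.51 -2.06]
shift [0.2031 1.0467 0.067 ] turn [-0.0094  0.0123 -0.4795]
```

View pics/s5.png

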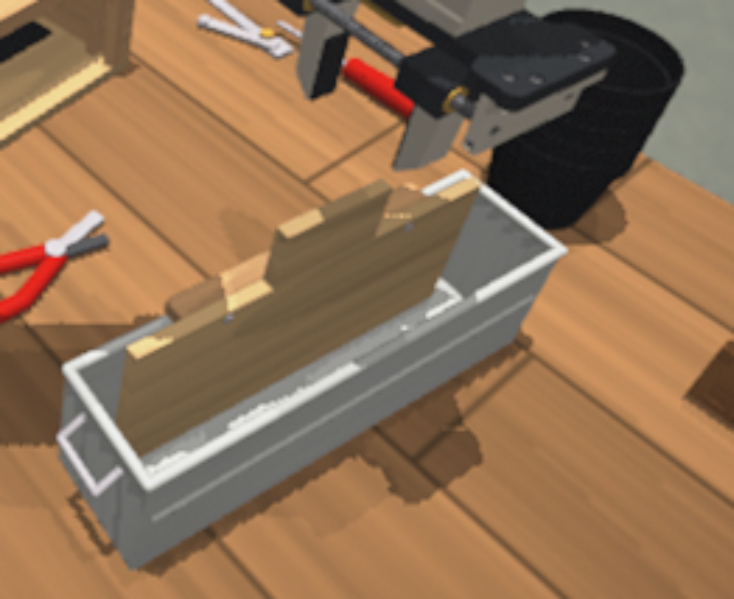

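Emit:
{"api": "carry_out", "payload": {
  "moves": [0.005, 0.03, 0, 0, 0, 0, 0.7, 0.025, 0.13, 0, 0, 0, -0.05, 0.7, 0.045, 0.23, 0, 0, 0, -0.1, 0.7, 0.065, 0.33, 0, 0, 0, -0.15, 0.7, 0.085, 0.43, 0, 0, 0, -0.2, 0.7, 0.105, 0.53, 0, 0, 0, -0.25, 0.7, 0.125, 0.63, 0, 0, 0, -0.3, 0.7, 0.14, 0.7, 0, 0, 0, -0.35, 0.7]
}}

```text
time: 10.9
tool_pos: [570.3, -36.1, 266.8]
tcp_rot: [-3.138, 0.005, -3.075]
contact_force: [-0.1, -0.0, 0.1]
grip_width: 64.0
```

```bash
python3 - <<'E'
from h import *
go(pt("case",(-33,0,260)),Rt("case",np.radians(35)))
E
```

```text
t 10.9 pos [570.3 -36.1 266.8] F [-0.1 -0.   0.1] g 64.0 j [-0.2   0.41  1.36 -0.    1.37 -1.83]
shift [-0.0051  0.3433  0.0157] turn [ 1.1582 -0.0296 -0.1229]
```

Emit:
{"api": "carry_out", "payload": {
  "moves": [0, 0.06, 0, 0, 0, -0.05, 0.6, 0, 0.12, 0, 0.1, 0, -0.1, 0.6, 0, 0.18, 0, 0.25, 0, -0.12, 0.6, 0, 0.24, 0, 0.4, 0, -0.12, 0.6, -0.003, 0.29, 0, 0.55, 0, -0.12, 0.6, -0.005, 0.32, 0, 0.7, -0.01, -0.12, 0.6, -0.005, 0.34, 0, 0.8, -0.02, -0.12, 0.6, -0.005, 0.343, 0, 0.83, -0.02, -0.12, 0.6]
}}

```text
time: 11.7
tool_pos: [561.9, 103.3, 265.0]
tcp_rot: [-2.702, -0.001, -3.009]
contact_force: [0.0, 0.6, -0.5]
grip_width: 55.4
```

```bash
python3 - <<'E'
from h import *
go(pt("case",(0,0,280)),Rt("case",np.radians(50)))
E
```

```text
t 11.7 pos [561.9 103.3 265. ] F [ 0.   0.6 -0.5] g 55.4 j [ 0.27  0.47  1.34 -0.44  1.41 -1.34]
shift [-0.0028  0.0533 -0.0666] turn [ 0.8266 -0.      0.0044]
```

Emit:
{"api": "carry_out", "payload": {
  "moves": [0, 0, 0, 0.1, 0, 0, 0.6, 0, 0.01, -0.01, 0.22, 0, 0, 0.6, 0, 0.02, -0.02, 0.36, 0, 0, 0.6, 0, 0.03, -0.035, 0.5, 0, 0, 0.6, 0, 0.04, -0.05, 0.64, 0, 0, 0.6, 0, 0.05, -0.06, 0.76, 0, 0, 0.6, -0.003, 0.053, -0.066, 0.82, 0, 0, 0.6, -0.003, 0.053, -0.066, 0.82, 0, 0, 0.6]
}}

```text
time: 12.5
tool_pos: [558.9, 133.8, 278.9]
tcp_rot: [-2.272, -0.004, -3.008]
contact_force: [-0.3, -0.5, 0.4]
grip_width: 55.1
```

```bash
cat > kin.py <<'E'
from h import *
def fk(j,p):
    a1,d1,L2,b,a3,L3,a4,d4,a5,d5,c6,s1=p
    Y=lambda a:R.from_rotvec([0,a,0]);Z=lambda a:R.from_rotvec([0,0,a])
    Rr=Z(j[0]);x=Rr.apply([a1,b,d1])
    Rr=Rr*Y(j[1]);x=x+Rr.apply([0,0,L2])
    Rr=Rr*Y(j[2]);x=x+Rr.apply([a3,0,L3])
    Rr=Rr*Z(j[3]);x=x+Rr.apply([0,a4,0])
    Rr=Rr*Y(j[4]);x=x+Rr.apply([a5,s1,d5])
    Rr=Rr*Z(j[5]+c6)
    return x,Rr
def fit():
    D=[json.loads(l) for l in open("log.jsonl")]
    def res(p):
        o=[]
        for j,x,e in D:
            X,Rr=fk(j,p);o+=list((X-x)/1.);o+=list((R.from_euler("xyz",e).inv()*Rr).as_rotvec()*300)
        o+=list(np.array(p)*1e-3); return np.array(o)
    best=None
    for c6 in(0,1.57,-1.57,3.14):
        s=least_squares(res,[0,300,350,50,0,350,0,0,0,200,c6,0])
        if best is None or s.cost<best.cost:best=s
    return best,res
if __name__=="__main__":
    go(pt("case",(0,0,280)),Rt("case",np.radians(50)))
    s,res=fit();print(s.cost,s.x.round(2));np.save("p.npy",s.x)
    print(res(s.x)[:-12].reshape(-1,6)[-4:].round(1), [json.loads(l)[0] for l in open("log.jsonl")][-3:])
E
python3 kin.py
```

```text
t 12.5 pos [558.9 133.8 278.9] F [-0.3 -0.5  0.4] g 55.1 j [ 0.48  0.61  1.28 -0.8   1.62 -1.11]
shift [-0.0002 -0.0021 -0.0018] turn [ 0.0068 -0.0007  0.0082]
0.27433378108740036 [1.0000e-02 2.2290e+02 5.0620e+02 7.6400e+01 4.6500e+01 3.7960e+02
 0.0000e+00 0.0000e+00 1.0000e-02 3.0108e+02 1.5700e+00 0.0000e+00]
[[-0.  0. -0.  0.  0. -0.]
 [-0. -0. -0. -0.  0. -0.]
 [-0. -0. -0.  0. -0. -0.]
 [-0.  0.  0.  0.  0. -0.]] [[-0.19579086017775055, 0.4092795599271456, 1.357066127933783, -0.0027863010960740915, 1.3697186150813878, -1.8322157493715538], [0.27036689508029466, 0.47123395633974385, 1.3427306885833927, -0.44132731242679546, 1.4100522627473309, -1.3437471226329896], [0.4803924608085761, 0.6118847323972909, 1.2802662887142207, -0.8012751250978624, 1.6151759362816227, -1.1069433034624188]]
```

```bash
cat > ik.py <<'E'
from kin import *
p=np.load("p.npy")
lo=np.array([-2.53,-.77,.04,-1,.28,-3.11]);hi=np.array([2.53,2.02,2.7,4.14,2.66,3.11])
def ik(X,Rw,j0,lim=True):
    f=lambda j:(lambda q:np.r_[(q[0]-X)/100,(q[1].inv()*Rw).as_rotvec()])(fk(j,p))
    b=(lo,hi) if lim else (-7*np.ones(6),7*np.ones(6))
    s=least_squares(f,np.clip(j0,b[0]+1e-3,b[1]-1e-3),bounds=b)
    return s.x,np.sqrt(2*s.cost)
def tool(th,phi,beta=0,u=0,flip=0):
    "TCP pose holding bar (lid angle th), tool tilt phi, slant beta about tool y, u along bar"
    A=np.arctan2(60,158)+th;r=np.hypot(60,158)
    hb=pt("case",(125-r*np.cos(A),u,100+r*np.sin(A)))
    Rw=Rt("case",phi,flip)*R.from_rotvec([0,beta,0])
    return hb+Rw.apply([0,0,2]),Rw
if __name__=="__main__":
  j0=np.array([.48,.61,1.28,-.8,1.6,-1.1])
  for flip in(0,):
   for beta in(-30,-15,0,15,30):
    for phi in (30,40,50,55,60,70):
      X,Rw=tool(1.46,np.radians(phi),np.radians(beta),0,flip)
      j,e=ik(X,Rw,j0);print(beta,phi,round(e,3),j.round(2), end=" | ")
      j,e=ik(X,Rw,j0,0);print(round(e,3),j.round(2))
E
python3 ik.py
```

```text
-30 30 0.0 [ 0.69  0.44  1.53 -0.8   1.08 -0.79] | 0.0 [ 0.69  0.44  1.53 -0.8   1.08 -0.79]
-30 40 0.0 [ 0.75  0.51  1.5  -0.92  1.2  -0.77] | 0.0 [ 0.75  0.51  1.5  -0.92  1.2  -0.77]
-30 50 0.027 [ 0.79  0.58  1.45 -1.    1.33 -0.79] | 0.0 [ 0.79  0.58  1.47 -1.03  1.32 -0.76]
-30 55 0.078 [ 0.79  0.61  1.41 -1.    1.39 -0.83] | 0.0 [ 0.81  0.62  1.45 -1.08  1.38 -0.76]
-30 60 0.132 [ 0.8   0.64  1.37 -1.    1.45 -0.87] | 0.0 [ 0.83  0.65  1.44 -1.13  1.44 -0.77]
-30 70 0.25 [ 0.8   0.69  1.3  -1.    1.55 -0.96] | 0.0 [ 0.85  0.73  1.43 -1.23  1.54 -0.78]
-15 30 0.0 [ 0.65  0.54  1.3  -0.59  1.37 -0.98] | 0.0 [ 0.65  0.54  1.3  -0.59  1.37 -0.98]
-15 40 0.0 [ 0.71  0.61  1.25 -0.73  1.47 -0.94] | 0.0 [ 0.71  0.61  1.25 -0.73  1.47 -0.94]
-15 50 0.0 [ 0.75  0.68  1.22 -0.85  1.58 -0.92] | 0.0 [ 0.75  0.68  1.22 -0.85  1.58 -0.92]
-15 55 0.0 [ 0.77  0.72  1.21 -0.91  1.63 -0.92] | 0.0 [ 0.77  0.72  1.21 -0.91  1.63 -0.92]
-15 60 0.0 [ 0.79  0.76  1.19 -0.97  1.68 -0.92] | 0.0 [ 0.79  0.76  1.19 -0.97  1.68 -0.92]
-15 70 0.107 [ 0.79  0.81  1.13 -1.    1.77 -0.97] | 0.0 [ 0.81  0.83 
[... 978 characters left out ...]
.21 -1.13] | 0.0 [ 0.67  1.01  0.66 -0.82  2.21 -1.13]
15 70 0.0 [ 0.69  1.08  0.64 -0.97  2.27 -1.14] | 0.0 [ 0.69  1.08  0.64 -0.97  2.27 -1.14]
30 30 0.0 [ 0.49  0.97  0.52 -0.31  2.31 -1.19] | 0.0 [ 0.49  0.97  0.52 -0.31  2.31 -1.19]
30 40 0.0 [ 0.54  1.04  0.46 -0.47  2.38 -1.19] | 0.0 [ 0.54  1.04  0.46 -0.47  2.38 -1.19]
30 50 0.0 [ 0.57  1.1   0.4  -0.65  2.45 -1.21] | 0.0 [ 0.57  1.1   0.4  -0.65  2.45 -1.21]
30 55 0.0 [ 0.59  1.14  0.38 -0.75  2.48 -1.23] | 0.0 [ 0.59  1.14  0.38 -0.75  2.48 -1.23]
30 60 0.0 [ 0.6   1.17  0.35 -0.84  2.51 -1.26] | 0.0 [ 0.6   1.17  0.35 -0.84  2.51 -1.26]
30 70 0.027 [ 0.62  1.21  0.35 -1.    2.53 -1.27] | 0.0 [ 0.62  1.23  0.32 -1.04  2.55 -1.31]
```

```bash
python3 - <<'E'
from ik import *
X,Rw=tool(0,np.radians(10)); print(X)
go(X+Rw.apply([0,0,-70]),Rw)
E
```

```text
[563.36274558 100.73931904 158.03038449]
t 12.5 pos [558.9 133.8 278.9] F [-0.3 -0.5  0.4] g 55.1 j [ 0.48  0.61  1.28 -0.8   1.62 -1.11]
shift [-0.0006  0.0649  0.1243] turn [-1.3265 -0.0035  0.0076]
```

Emit:
{"api": "carry_out", "payload": {
  "moves": [0, 0.01, 0.01, -0.1, 0, 0, 0.6, 0, 0.02, 0.02, -0.24, 0, 0, 0.6, 0, 0.03, 0.03, -0.4, 0, 0, 0.6, 0, 0.04, 0.04, -0.56, 0, 0, 0.6, 0, 0.045, 0.055, -0.72, 0, 0, 0.6, 0, 0.05, 0.065, -0.86, 0, 0.004, 0.6, 0, 0.055, 0.075, -0.97, -0.003, 0.007, 0.6, 0, 0.06, 0.08, -1, -0.003, 0.007, 0.6]
}}

```text
time: 13.3
tool_pos: [560.4, 123.0, 240.9]
tcp_rot: [-2.798, 0.002, -3.013]
contact_force: [-0.1, 1.1, -0.2]
grip_width: 55.0
```

```bash
python3 - <<'E'
from ik import *
X,Rw=tool(0,np.radians(10)); print(X)
go(X+Rw.apply([0,0,-60]),Rw)
E
```

```text
[563.36274558 100.73931904 158.03038449]
t 13.3 pos [560.4 123.  240.9] F [-0.1  1.1 -0.2] g 55.0 j [ 0.26  0.48  1.37 -0.35  1.35 -1.35]
shift [-0.0001 -0.0084  0.0662] turn [-0.3221  0.0028 -0.0059]
```

Emit:
{"api": "carry_out", "payload": {
  "moves": [0, -0.002, 0.01, -0.08, 0, 0, 0.6, 0, -0.004, 0.025, -0.16, 0, 0, 0.6, 0, -0.006, 0.04, -0.25, 0, 0, 0.6, 0, -0.008, 0.055, -0.3, 0.002, -0.005, 0.6, 0, -0.0084, 0.065, -0.322, 0.003, -0.006, 0.6, 0, -0.0084, 0.066, -0.322, 0.003, -0.006, 0.6, 0, -0.0084, 0.066, -0.322, 0.003, -0.006, 0.6, 0, -0.0084, 0.066, -0.322, 0.003, -0.006, 0.6]
}}

```text
time: 14.1
tool_pos: [562.0, 111.5, 217.3]
tcp_rot: [-2.967, 0.0, -3.01]
contact_force: [-0.2, -0.3, -0.1]
grip_width: 55.2
```

```bash
python3 - <<'E'
from ik import *
import cv2
im=capture("wrist")[:,:,::-1]; cv2.imwrite("pics/w6.png",cv2.resize(im,None,fx=1.5,fy=1.5))
im=capture("side")[:,:,::-1]; cv2.imwrite("pics/s6.png",cv2.resize(im[60:240,100:340],None,fx=3.3,fy=3.3))
print(proj(get_calibration("wrist"),w(Q["case"],[(-33,-58,160),(-33,58,160),(-33,-50,122),(-33,50,122)]))*1.5)
X,Rw=tool(0,np.radians(10)); print(X)
go(X,Rw)
E
```

```text
[[383.32103016 434.46888772]
 [383.35152782 189.55659726]
 [395.02874844 384.28612819]
 [396.29641598 202.33996179]]
[563.36274558 100.73931904 158.03038449]
t 14.2 pos [562.  111.5 217.3] F [ 0.9  0.3 -0.6] g 55.2 j [ 0.15  0.46  1.42 -0.18  1.27 -1.49]
shift [ 1.000e-04 -1.000e-03  1.507e-01] turn [-0.0006  0.0005  0.0014]
```

View pics/w6.png

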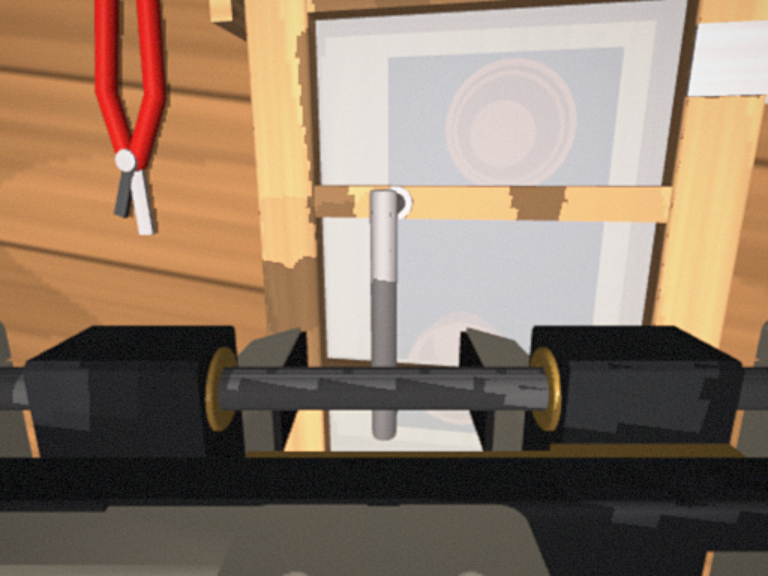

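View pics/s6.png

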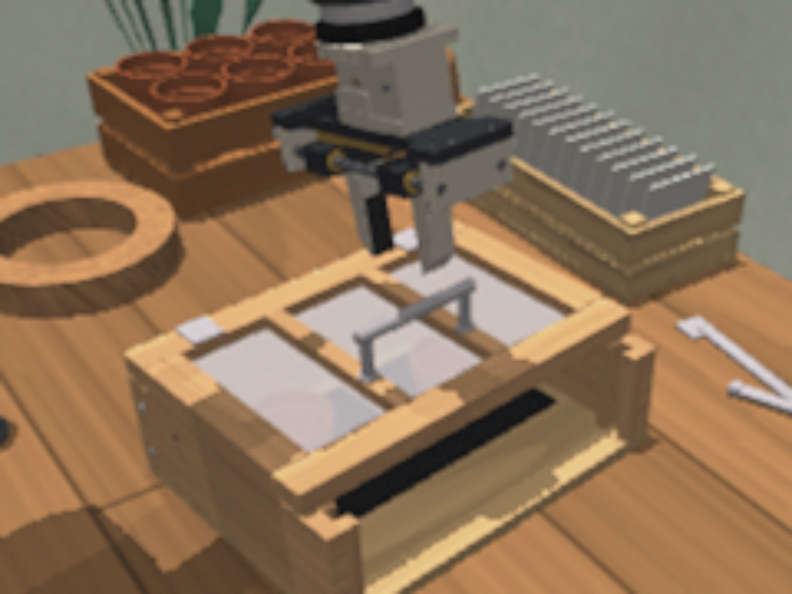

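```bash
python3 - <<'E'
from ik import *
def ray(n,u,v,z):
    c=get_calibration(n);f=192/np.tan(np.radians(c["vfov"])/2);d=c["cam_to_world"][:3,:3]@np.array([(u-c["cx"])/f,-(v-c["cy"])/f,-1]);o=c["cam_to_world"][:3,3];return (o+d*(z-o[2])/d[2]).round()
for uv in((127,95),(150,122),(218,92),(228,90)):print(ray("side",*uv,20),ray("side",*uv,80))
for uv in((18,85),(18,185),(8,62)):print("top",ray("top",*uv,20),ray("top",*uv,80))
for th in (0,.5,1,1.46):
    X,Rw=tool(th,np.radians(10)+th*52/83.65);j,e=ik(X,Rw,np.array([.15,.46,1.42,-.18,1.27,-1.49]));print(j.round(2),round(e,4),X.round(),(X+Rw.apply([0,0,-301])).round())
E
```

```text
[589. 933.  20.] [548. 789.  80.]
[569. 643.  20.] [530. 527.  80.]
[929. 740.  20.] [855. 615.  80.]
[977. 734.  20.] [898. 610.  80.]
top [874. 640.  20.] [852. 604.  80.]
top [586. 633.  20.] [579. 598.  80.]
top [942. 670.  20.] [917. 633.  80.]
[ 0.13  0.52  1.5  -0.19  1.13 -1.48] 0.0 [563. 101. 158.] [557. 153. 454.]
[ 0.36  0.54  1.35 -0.48  1.39 -1.22] 0.0 [557. 148. 227.] [539. 287. 493.]
[ 0.58  0.68  1.15 -0.7   1.69 -1.07] 0.0 [547. 222. 264.] [519. 435. 475.]
[ 0.74  0.89  0.93 -0.9   1.95 -1.03] 0.0 [537. 298. 263.] [503. 561. 404.]
```

```bash
python3 - <<'E'
from ik import *
c=get_calibration("side")
print(proj(c,np.array([[503,561,404],[503,620,404],[560,600,404],[520,435,475],[498,620,380]])))
def ray(n,u,v,y):
    c=get_calibration(n);f=192/np.tan(np.radians(c["vfov"])/2);d=c["cam_to_world"][:3,:3]@np.array([(u-c["cx"])/f,-(v-c["cy"])/f,-1]);o=c["cam_to_world"][:3,3];return (o+d*(y-o[1])/d[1]).round()
for y in(560,640,750):print([ray("side",*uv,y) for uv in((150,70),(105,10),(185,30))])
E
```

```text
[[116.56412105  16.12012638]
 [109.60273836  12.24545743]
 [130.94543974  11.23619294]
 [134.17159771  -6.15295182]
 [109.89136599  21.36044368]]
[array([573., 560., 238.]), array([475., 560., 423.]), array([711., 560., 340.])]
[array([602., 640., 209.]), array([497., 640., 407.]), array([750., 640., 319.])]
[array([642., 750., 170.]), array([527., 750., 386.]), array([804., 750., 289.])]
```

Emit:
{"api": "carry_out", "payload": {
  "moves": [0, -0.001, 0.02, 0, 0, 0, 0.6, 0, -0.001, 0.045, 0, 0, 0, 0.6, 0, -0.001, 0.075, 0, 0, 0, 0.6, 0, -0.001, 0.105, 0, 0, 0, 0.6, 0, -0.001, 0.13, 0, 0, 0, 0.6, 0, -0.001, 0.145, 0, 0, 0, 0.6, 0, -0.001, 0.151, 0, 0, 0, 0.6, 0, -0.001, 0.151, 0, 0, 0, 0.6]
}}

```text
time: 15.0
tool_pos: [563.4, 100.6, 157.7]
tcp_rot: [-2.967, -0.0, -3.01]
contact_force: [-0.7, 0.3, -0.2]
grip_width: 55.1
```

```bash
python3 - <<'E'
from ik import *
X,Rw=tool(0,np.radians(10)); print(X)
go(X,Rw)
E
```

```text
[563.36274558 100.73931904 158.03038449]
t 15.0 pos [563.4 100.6 157.7] F [-0.7  0.3 -0.2] g 55.1 j [ 0.13  0.52  1.51 -0.19  1.13 -1.48]
shift [ 0.0001  0.0001 -0.0009] turn [-0.0006 -0.0002  0.0012]
```

Close on the bar.

Emit:
{"api": "carry_out", "payload": {
  "moves": [0, 0, 0, 0, 0, 0, 0.5, 0, 0, 0, 0, 0, 0, 0.4, 0, 0, 0, 0, 0, 0, 0.3, 0, 0, 0, 0, 0, 0, 0.2, 0, 0, 0, 0, 0, 0, 0.1, 0, 0, 0, 0, 0, 0, 0, 0, 0, 0, 0, 0, 0, 0, 0, 0, 0, 0, 0, 0, 0]
}}

```text
time: 15.8
tool_pos: [563.4, 101.2, 157.6]
tcp_rot: [-2.968, -0.0, -3.01]
contact_force: [-0.1, 3.8, 0.1]
grip_width: 11.1
```

```bash
cat > arc.py <<'E'
from ik import *
# current lid angle estimate from measured TCP, then 8 rows to th1
PH=lambda th:np.radians(10)+th*46/83.65
def est(o):
    R0=R.from_euler("xyz",o["tcp_rot"]);g=R0.apply([0,0,-2])+o["tool_pos"]
    a=Q["case"][2];d=g-np.r_[pt("case",(125,0,100))]
    x=d[0]*np.cos(a)+d[1]*np.sin(a); y=-d[0]*np.sin(a)+d[1]*np.cos(a)
    return np.arctan2(d[2],-x)-np.arctan2(60,158), np.hypot(x,d[2]),y
def rows(th1,s=(.05,.17,.31,.46,.61,.76,.9,1.0),gap=None):
    o=get_obs();R0=R.from_euler("xyz",o["tcp_rot"]);th,r,y=est(o)
    print("t",round(o["time"],2),"th",th.round(3),"r(169)",r.round(1),"y",y.round(1),"F",o["contact_force"].round(1),"M",o["moment"].round(2),"g",round(o["grip_width"],1),"j4",o["joint_positions"][3].round(2),"dq",abs(o["dq"]).max().round(2))
    out=[]
    for k in s:
        t=th+(th1-th)*k; X,Rw=tool(t,PH(t))
        out.append([round(float(v),3) for v in np.r_[R0.inv().apply(X-o["tool_pos"])/400,np.degrees((R0.inv()*Rw).as_rotvec())/30]])
    for q in out: print(*q,0,sep=", ",end=",\n")
rows(float(sys.argv[1]),*( [tuple(map(float,sys.argv[2].split(",")))] if len(sys.argv)>2 else []))
E
python3 arc.py 0.2
```

```text
t 15.8 th -0.001 r(169) 168.4 y -0.1 F [-0.1  3.8  0.1] M [0.74 0.08 0.02] g 11.1 j4 -0.19 dq 0.0
0.0, -0.001, -0.004, 0.01, 0.0, 0.002, 0,
0.0, 0.001, -0.014, 0.036, 0.0, 0.002, 0,
0.0, 0.004, -0.026, 0.065, 0.0, 0.002, 0,
0.0, 0.007, -0.038, 0.097, 0.0, 0.002, 0,
0.0, 0.011, -0.05, 0.129, 0.0, 0.002, 0,
0.0, 0.015, -0.063, 0.16, 0.0, 0.002, 0,
0.0, 0.019, -0.074, 0.19, 0.0, 0.002, 0,
0.0, 0.022, -0.082, 0.211, 0.0, 0.002, 0,
```

Emit:
{"api": "carry_out", "payload": {
  "moves": [0, -0.001, -0.004, 0.01, 0, 0.002, 0, 0, 0.001, -0.014, 0.036, 0, 0.002, 0, 0, 0.004, -0.026, 0.065, 0, 0.002, 0, 0, 0.007, -0.038, 0.097, 0, 0.002, 0, 0, 0.011, -0.05, 0.129, 0, 0.002, 0, 0, 0.015, -0.063, 0.16, 0, 0.002, 0, 0, 0.019, -0.074, 0.19, 0, 0.002, 0, 0, 0.022, -0.082, 0.211, 0, 0.002, 0]
}}

```text
time: 16.6
tool_pos: [561.3, 116.0, 188.3]
tcp_rot: [-2.856, -0.0, -3.01]
contact_force: [2.7, 4.8, -9.5]
grip_width: 11.2
```

```bash
python3 - <<'E'
import cv2
from plant import *
im=capture("side")[:,:,::-1]; cv2.imwrite("pics/s7.png",cv2.resize(im[60:240,100:340],None,fx=3.3,fy=3.3))
E
python3 arc.py 0.5
```

```text
t 16.65 th 0.204 r(169) 168.5 y 0.0 F [ 1.7  3.  -8.6] M [ 0.95 -0.28  0.05] g 11.0 j4 -0.3 dq 0.02
-0.0, 0.001, -0.006, 0.018, 0.0, 0.001, 0,
-0.0, 0.005, -0.021, 0.055, 0.0, 0.001, 0,
-0.0, 0.011, -0.037, 0.099, 0.0, 0.001, 0,
-0.0, 0.018, -0.054, 0.145, 0.0, 0.001, 0,
-0.0, 0.026, -0.071, 0.192, 0.0, 0.001, 0,
-0.0, 0.035, -0.088, 0.239, 0.0, 0.001, 0,
-0.0, 0.043, -0.103, 0.282, 0.0, 0.001, 0,
-0.0, 0.05, -0.114, 0.313, 0.0, 0.001, 0,
```

View pics/s7.png

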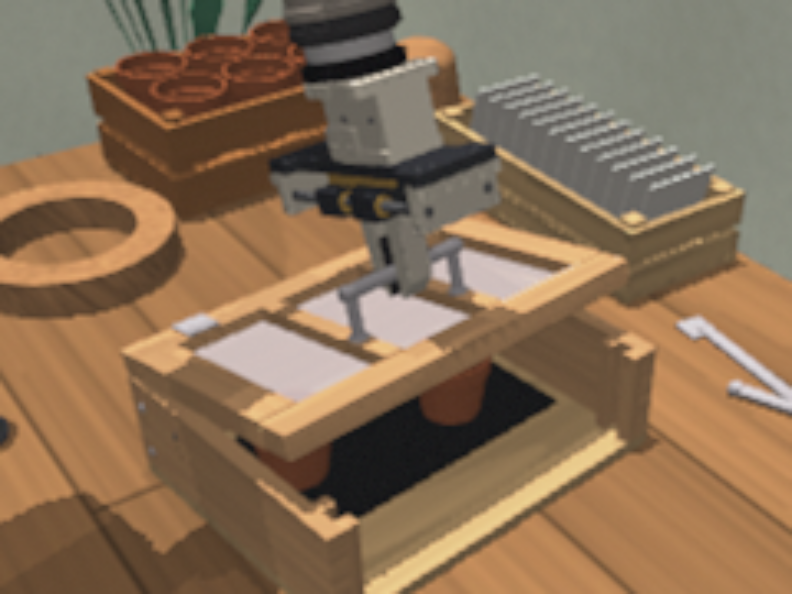

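Lid is up 0.2 rad, and the bar is held mid-span. Continuing.

Emit:
{"api": "carry_out", "payload": {
  "moves": [0, 0.001, -0.006, 0.018, 0, 0.001, 0, 0, 0.005, -0.021, 0.055, 0, 0.001, 0, 0, 0.011, -0.037, 0.099, 0, 0.001, 0, 0, 0.018, -0.054, 0.145, 0, 0.001, 0, 0, 0.026, -0.071, 0.192, 0, 0.001, 0, 0, 0.035, -0.088, 0.239, 0, 0.001, 0, 0, 0.043, -0.103, 0.282, 0, 0.001, 0, 0, 0.05, -0.114, 0.313, 0, 0.001, 0]
}}

```text
time: 17.45
tool_pos: [556.9, 148.4, 227.0]
tcp_rot: [-2.69, -0.0, -3.01]
contact_force: [3.1, 2.4, -9.8]
grip_width: 11.0
```

```bash
python3 arc.py 0.8
```

```text
t 17.45 th 0.504 r(169) 169.0 y 0.2 F [ 3.1  2.4 -9.8] M [ 0.99 -0.3   0.22] g 11.0 j4 -0.45 dq 0.16
-0.0, 0.002, -0.006, 0.016, -0.0, 0.0, 0,
-0.0, 0.009, -0.019, 0.054, -0.0, 0.0, 0,
-0.0, 0.017, -0.035, 0.097, -0.0, 0.0, 0,
-0.0, 0.026, -0.051, 0.144, -0.0, 0.0, 0,
-0.0, 0.036, -0.067, 0.191, -0.0, 0.0, 0,
-0.0, 0.047, -0.082, 0.237, -0.0, 0.0, 0,
-0.0, 0.058, -0.096, 0.281, -0.0, 0.0, 0,
-0.0, 0.066, -0.106, 0.312, -0.0, 0.0, 0,
```

Emit:
{"api": "carry_out", "payload": {
  "moves": [0, 0.002, -0.006, 0.016, 0, 0, 0, 0, 0.009, -0.019, 0.054, 0, 0, 0, 0, 0.017, -0.035, 0.097, 0, 0, 0, 0, 0.026, -0.051, 0.144, 0, 0, 0, 0, 0.036, -0.067, 0.191, 0, 0, 0, 0, 0.047, -0.082, 0.237, 0, 0, 0, 0, 0.058, -0.096, 0.281, 0, 0, 0, 0, 0.066, -0.106, 0.312, 0, 0, 0]
}}

```text
time: 18.25
tool_pos: [551.2, 190.6, 254.3]
tcp_rot: [-2.524, -0.0, -3.01]
contact_force: [0.8, -1.2, -6.6]
grip_width: 10.9
```

```bash
python3 - <<'E'
import cv2
from plant import *
im=capture("side")[:,:,::-1]; cv2.imwrite("pics/s8.png",cv2.resize(im,None,fx=1.5,fy=1.5))
E
python3 arc.py 1.1
```

```text
t 18.3 th 0.808 r(169) 169.6 y 0.3 F [-1.1 -2.4 -2.7] M [ 0.    0.14 -0.06] g 10.8 j4 -0.57 dq 0.03
-0.001, 0.004, -0.004, 0.018, 0.001, 0.001, 0,
-0.001, 0.012, -0.017, 0.054, 0.001, 0.001, 0,
-0.001, 0.022, -0.031, 0.097, 0.001, 0.001, 0,
-0.001, 0.034, -0.045, 0.143, 0.001, 0.001, 0,
-0.001, 0.046, -0.059, 0.189, 0.001, 0.001, 0,
-0.001, 0.058, -0.073, 0.235, 0.001, 0.001, 0,
-0.001, 0.07, -0.085, 0.278, 0.001, 0.001, 0,
-0.001, 0.079, -0.093, 0.309, 0.001, 0.001, 0,
```

View pics/s8.png

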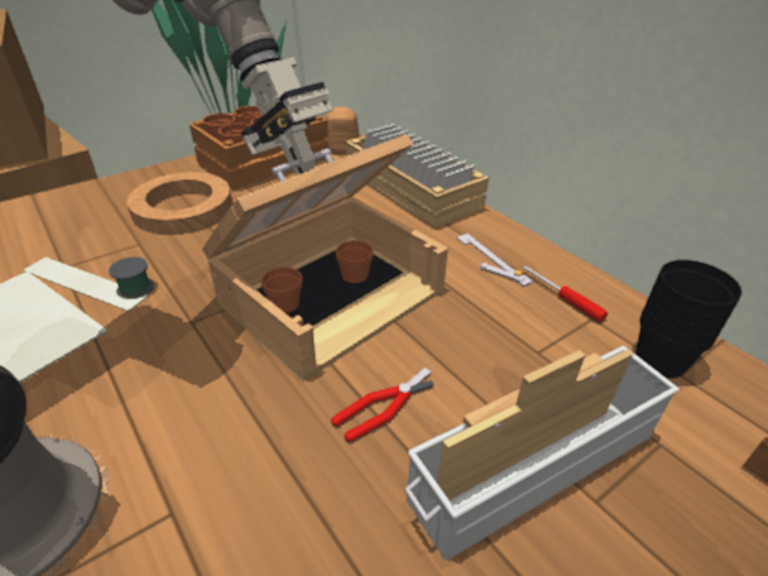

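Emit:
{"api": "carry_out", "payload": {
  "moves": [-0.001, 0.004, -0.004, 0.018, 0.001, 0.001, 0, -0.001, 0.012, -0.017, 0.054, 0.001, 0.001, 0, -0.001, 0.022, -0.031, 0.097, 0.001, 0.001, 0, -0.001, 0.034, -0.045, 0.143, 0.001, 0.001, 0, -0.001, 0.046, -0.059, 0.189, 0.001, 0.001, 0, -0.001, 0.058, -0.073, 0.235, 0.001, 0.001, 0, -0.001, 0.07, -0.085, 0.278, 0.001, 0.001, 0, -0.001, 0.079, -0.093, 0.309, 0.001, 0.001, 0]
}}

```text
time: 19.1
tool_pos: [544.8, 238.6, 267.9]
tcp_rot: [-2.359, 0.001, -3.011]
contact_force: [-3.9, -4.3, -0.0]
grip_width: 10.9
```

```bash
python3 - <<'E'
import cv2
from plant import *
im=capture("side")[:,:,::-1]; cv2.imwrite("pics/s9.png",cv2.resize(im[0:220,80:330],None,fx=2.7,fy=2.7))
E
python3 arc.py 1.33
```

```text
t 19.15 th 1.106 r(169) 170.3 y 0.4 F [-5.5 -3.6  3.8] M [-0.72  0.57 -0.73] g 10.8 j4 -0.69 dq 0.02
-0.001, 0.005, -0.002, 0.01, 0.001, -0.001, 0,
-0.001, 0.013, -0.01, 0.038, 0.001, -0.001, 0,
-0.001, 0.022, -0.02, 0.071, 0.001, -0.001, 0,
-0.001, 0.031, -0.03, 0.106, 0.001, -0.001, 0,
-0.001, 0.042, -0.04, 0.142, 0.001, -0.001, 0,
-0.001, 0.052, -0.05, 0.177, 0.001, -0.001, 0,
-0.001, 0.062, -0.058, 0.21, 0.001, -0.001, 0,
-0.001, 0.069, -0.064, 0.233, 0.001, -0.001, 0,
```

View pics/s9.png

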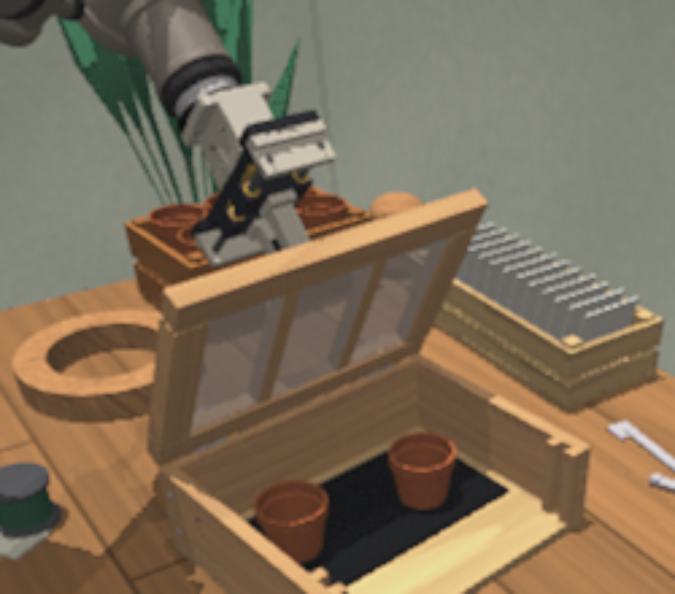

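Emit:
{"api": "carry_out", "payload": {
  "moves": [-0.001, 0.005, -0.002, 0.01, 0.001, -0.001, 0, -0.001, 0.013, -0.01, 0.038, 0.001, -0.001, 0, -0.001, 0.022, -0.02, 0.071, 0.001, -0.001, 0, -0.001, 0.031, -0.03, 0.106, 0.001, -0.001, 0, -0.001, 0.042, -0.04, 0.142, 0.001, -0.001, 0, -0.001, 0.052, -0.05, 0.177, 0.001, -0.001, 0, -0.001, 0.062, -0.058, 0.21, 0.001, -0.001, 0, -0.001, 0.069, -0.064, 0.233, 0.001, -0.001, 0]
}}

```text
time: 19.95
tool_pos: [539.6, 277.1, 268.4]
tcp_rot: [-2.233, 0.002, -3.012]
contact_force: [-5.6, -3.7, 2.0]
grip_width: 10.9
```

```bash
python3 arc.py 1.46
```

```text
t 19.95 th 1.332 r(169) 171.0 y 0.5 F [-5.6 -3.7  2. ] M [-0.27  0.56 -0.75] g 10.9 j4 -0.77 dq 0.11
-0.001, 0.005, 0.002, 0.005, 0.0, -0.004, 0,
-0.001, 0.01, -0.003, 0.021, 0.0, -0.004, 0,
-0.001, 0.015, -0.008, 0.04, 0.0, -0.004, 0,
-0.001, 0.021, -0.014, 0.06, 0.0, -0.004, 0,
-0.001, 0.028, -0.019, 0.08, 0.0, -0.004, 0,
-0.001, 0.034, -0.024, 0.1, 0.0, -0.004, 0,
-0.001, 0.04, -0.029, 0.119, 0.0, -0.004, 0,
-0.001, 0.044, -0.032, 0.132, 0.0, -0.004, 0,
```

Emit:
{"api": "carry_out", "payload": {
  "moves": [-0.001, 0.004, 0, 0.005, 0, -0.002, 0, -0.001, 0.009, -0.004, 0.021, 0, -0.002, 0, -0.001, 0.015, -0.009, 0.04, 0, -0.002, 0, -0.001, 0.021, -0.014, 0.06, 0, -0.002, 0, -0.001, 0.028, -0.02, 0.08, 0, -0.002, 0, -0.001, 0.034, -0.025, 0.1, 0, -0.002, 0, -0.001, 0.04, -0.03, 0.119, 0, -0.002, 0, -0.001, 0.044, -0.034, 0.132, 0, -0.002, 0]
}}

```text
time: 20.75
tool_pos: [536.5, 299.2, 264.7]
tcp_rot: [-2.163, 0.003, -3.012]
contact_force: [-5.3, -2.8, 0.8]
grip_width: 11.0
```

```bash
python3 - <<'E'
import cv2
from plant import *
im=capture("side")[:,:,::-1]; cv2.imwrite("pics/s10.png",cv2.resize(im[0:220,80:330],None,fx=2.7,fy=2.7)); cv2.imwrite("pics/s10f.png",im)
im=capture("top")[:,:,::-1]; cv2.imwrite("pics/t10.png",cv2.resize(im,None,fx=1.5,fy=1.5))
im=capture("wrist")[:,:,::-1]; cv2.imwrite("pics/w10.png",im)
E
python3 arc.py 1.46
```

```text
t 20.9 th 1.465 r(169) 171.4 y 0.6 F [-5.3 -0.6  4.3] M [-0.3   0.52 -0.77] g 11.1 j4 -0.82 dq 0.0
-0.002, 0.004, 0.005, 0.004, 0.002, -0.006, 0,
-0.002, 0.004, 0.005, 0.004, 0.002, -0.006, 0,
-0.002, 0.003, 0.005, 0.003, 0.002, -0.006, 0,
-0.002, 0.003, 0.005, 0.002, 0.002, -0.006, 0,
-0.002, 0.003, 0.005, 0.001, 0.002, -0.006, 0,
-0.002, 0.003, 0.006, 0.0, 0.002, -0.006, 0,
-0.002, 0.002, 0.006, -0.0, 0.002, -0.006, 0,
-0.002, 0.002, 0.006, -0.001, 0.002, -0.006, 0,
```

View pics/s10.png

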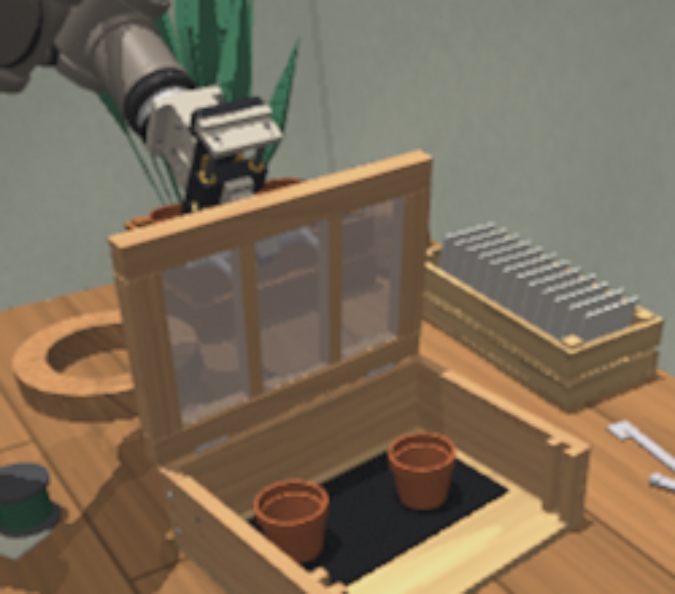

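View pics/t10.png

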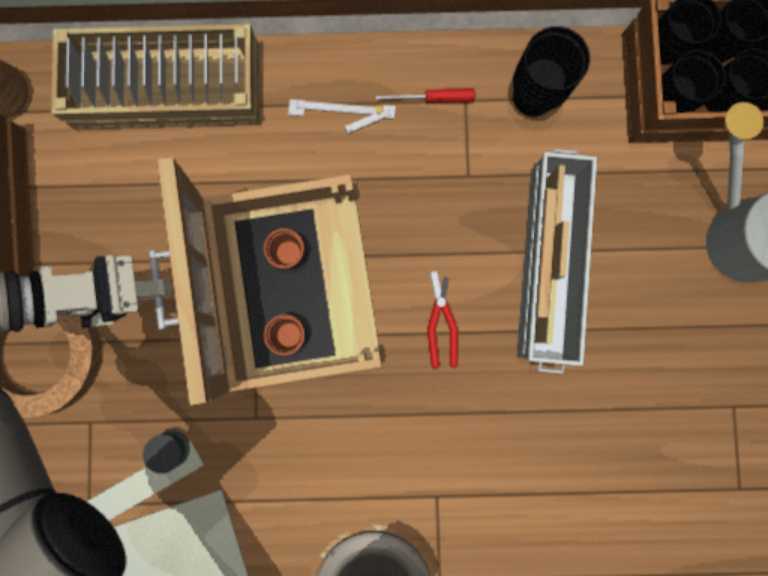

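View pics/w10.png

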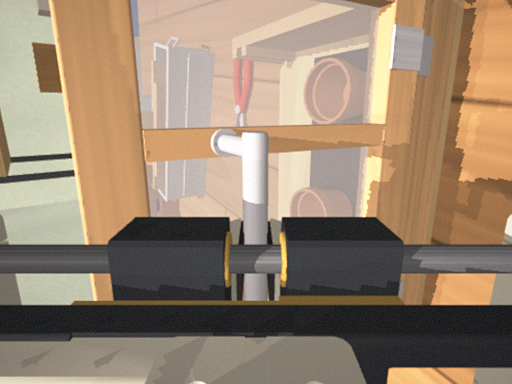

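```bash
python3 - <<'E'
import cv2
im=cv2.imread("pics/s10f.png");cv2.imwrite("pics/s10c.png",cv2.resize(im[50:180,110:250],None,fx=5,fy=4.6,interpolation=cv2.INTER_CUBIC))
from ik import *
def L(th,x,y,h): return (125-x*np.cos(th)+h*np.sin(th), y, 100+x*np.sin(th)+h*np.cos(th))
for n in("side","top"):
  for th in(1.38,1.46,1.54):
    q=proj(get_calibration(n),w(Q["case"],[L(th,233,170,22),L(th,233,-170,22),L(th,233,170,0),L(th,233,-170,0)]))
    print(n,th,(((q-[110,50])*[5,4.6]) if n=="side" else q*1.5).round().tolist())
E
```

```text
side 1.38 [[62.0, 185.0], [645.0, 32.0], [88.0, 207.0], [672.0, 49.0]]
side 1.46 [[41.0, 171.0], [622.0, 23.0], [66.0, 190.0], [648.0, 36.0]]
side 1.54 [[21.0, 161.0], [599.0, 16.0], [45.0, 175.0], [626.0, 26.0]]
top 1.38 [[201.0, 403.0], [169.0, 156.0], [218.0, 400.0], [186.0, 154.0]]
top 1.46 [[187.0, 405.0], [155.0, 158.0], [204.0, 402.0], [172.0, 156.0]]
top 1.54 [[173.0, 407.0], [142.0, 160.0], [190.0, 405.0], [158.0, 157.0]]
```

View pics/s10c.png

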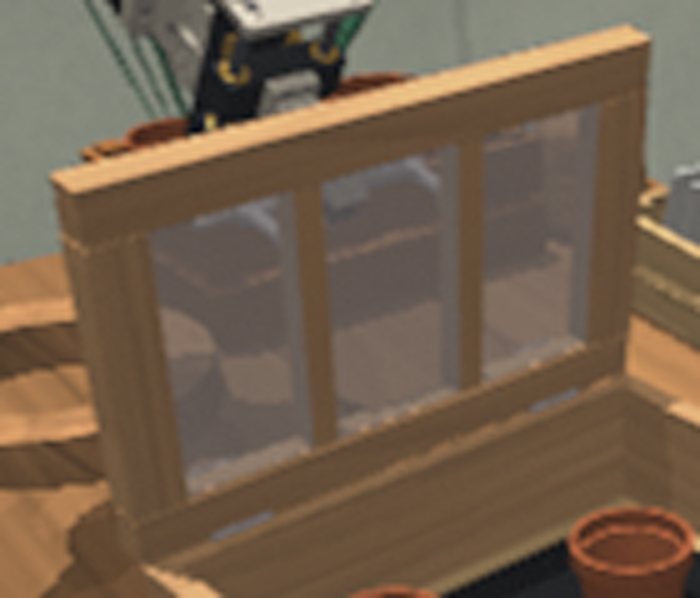

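```bash
python3 - <<'E'
import cv2
im=cv2.imread("pics/s10f.png");cv2.imwrite("pics/s10t.png",cv2.resize(im[200:384,250:480],None,fx=3.2,fy=3.2))
E
python3 arc.py 1.46 1 | head -1
```

```text
t 20.9 th 1.465 r(169) 171.4 y 0.6 F [-5.3 -0.6  4.3] M [-0.3   0.52 -0.77] g 11.1 j4 -0.82 dq 0.0
```

View pics/s10t.png

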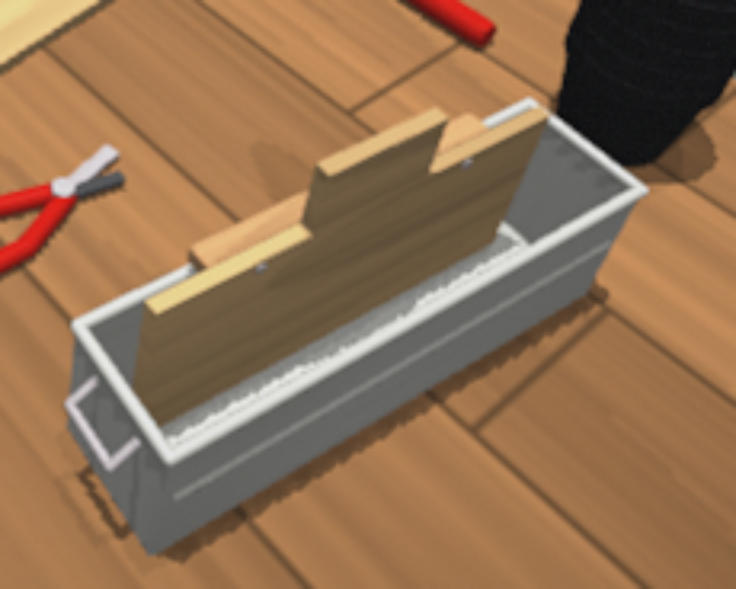

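The board stands on edge in the trough, let go, and the lid is still. I'm handing in the job.

```bash
python3 -c "
from plant import *
print(close_job())"
```

```text
the job is handed in; nothing more can be done
None
```

I finished the job and handed it in at about 20.9 s of the 54 s; the hand-in reports no verdict.

**What I did:** I drew the front board straight up out of its grooves by its grip and lowered it on edge into the trough. I let go of it there. I then took the lid's bar handle at mid-bar and swung the lid up slowly, at about 0.4 rad/s, to its balance point, and I am still holding it there.

**Last checks:**
- **Lid angle:** the arm pose gives 1.465 rad. The lid corners in the side and top pictures give about 1.43–1.46. That is a disagreement of about 0.02 rad, and all of it lies inside 1.37–1.55.
- **Handle:** the fingers read 11.1 mm on the 12 mm bar and the joint speeds are zero. The measured handle radius is 171.4 mm against a nominal 169, about 2 mm out, which I put down to the case-pose estimate.
- **Wrist force:** about 7 N remains, mostly along the bar.
- **Board:** the last pictures show it standing in the trough, nearly upright and near its middle.
- **Other things:** nothing looks moved in the pictures. I did not measure their positions again.

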